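# Put the bush-press set back into its tray

### The job

The bush-press set is scattered over the bench: put its four bright pieces back into the red tray, each fully home in its own grey insert - the big ring standing over the fat white post, the slim sleeve standing over the thin white post, the three-hole yoke plate lying flat with its two outer holes over the two brass dowels, and the flanged hex nut flange down in the square black frame. Set each piece down gently rather than letting it drop, and leave the old rubber bush and the rusty one-hole flat bar where they lie; they do not belong to the set.

Things in the scene. Friction and masses are not known exactly. Their poses are not given: they have to be found in the camera images.
- big_ring: Loose. Bright metal ring (receiving cup without a floor), outer diameter 60 mm, bore 46 mm, 45 mm tall, 0.4 kg, standing upright. Origin: centre of its underside; z up along its axis.
- sleeve: Loose. Slim bright metal tube, outer diameter 42 mm, bore 30 mm, 60 mm tall, 0.3 kg, standing upright. Origin: centre of its underside; z up along its axis.
- yoke: Loose. Flat bright metal plate 95 x 36 mm, 12 mm thick, 0.26 kg, lying flat, with three round 15 mm through holes on its long centre line: one in the middle, the outer two 30 mm either side of it. Origin: centre of its underside; x along the 95 mm length, y across the 36 mm width, z up. Either way round is right.
- nut: Loose. Bright spindle nut, 0.24 kg, standing on its round flange (diameter 50 mm, 8 mm thick); above it a hexagon 32 mm across flats, 32 mm tall; 40 mm tall in all. The bore is only a dark spot on top. Origin: centre of its underside; x is square to one pair of flats (the other flats every 60 deg), z up.
- fat_post: Fixed insert for the big ring: grey slab 100 x 100 mm, 10 mm thick, in the red tray, with a white post at its centre on a flat black disc of 60 mm, diameter 30 mm, 28 mm tall above the slab, straight for 17 mm and then tapering to 18 mm at the top. Origin: centre of the slab's underside (4 mm above the bench); the slab's top is at z = 10 mm. z up, y along the tray's length.
- thin_post: Fixed insert for the sleeve: grey slab as above (top at z = 10 mm) with a thin white post at its centre on a flat black disc of 42 mm, diameter 15 mm, 34 mm tall above the slab, straight for 20 mm and then tapering to 6 mm at the top. Origin and axes as for fat_post.
- dowels: Fixed insert for the yoke plate: grey slab as above (top at z = 10 mm) with two upright brass dowels 30 mm either side of its centre along its y axis (the tray's length) on a flat black 36 x 95 mm patch, diameter 9 mm, 30 mm tall above the slab, straight for 18 mm and then tapering to 3 mm at the top. Origin and axes as for fat_post.
- pocket: Fixed insert for the nut: grey slab as above (top at z = 10 mm) carrying a square black frame, 72 x 72 mm inside, 8 mm high above the slab, 4 mm thick, black floor, sides along x and y. Origin and axes as for fat_post. The tray: four inserts in a row in any order, 102 mm apart; rim 14 mm above the bench; a spindle lies along its far side, 71 mm from the row, top 23 mm up.
- old_bush: Loose look-alike, to be left: worn suspension bush, dark steel shell diameter 44 mm and 44 mm tall, filled with black rubber, with a rusty inner tube standing up to 52 mm. Origin: centre of its underside.
- flat_bar: Loose look-alike, to be left: rusty brown flat bar 95 x 36 x 12 mm with a single 15 mm hole near one end, lying flat. Origin: centre of its underside; x along its length.
Things that resemble listed ones, but are neither listed nor needed, are in the scene too. What is shaped like the big_ring but blue or purple is not meant. Of the things that look like the yoke, the smaller one is meant.

How it is judged:
By the outcome, as a careful person would: the job done as asked, in the order asked, and still so for the second after the job is handed in, with the robot touching nothing.
It also fails if it takes over 128 s, if anything falls off the work surface, if the arm or the gripper's body presses on something with over 40 N, if the wrist force passes 120 N, or if a joint passes its speed limit or range.

### The arm

A 7-joint arm with a two-finger parallel gripper is mounted at the origin on the work surface. World frame = base frame: x ahead of the robot, y to its left, z up, the work surface at z = 0. Lengths are in m, angles in rad, forces in N, time in s.
With the tool pointing down it reaches from about 0.4 to 0.9 m from the base axis. Payload 5.5 kg.
Tool frame: the origin (TCP) lies on the centre line of the jaws, within the pads' length; the fingertips stand 19 mm ahead of it and the grasp point (between the pads) is the TCP; y points along the fingers, z is the direction in which the jaws open and shut, and the axes are right-handed (so a half turn about y gives the same grasp; the last joint's range is limited). The gripper opens to 85 mm and grips with 20 to 120 N. Pads are 22 mm wide; open, the fingers measure 114 mm over their backs; the gripper's body (76 mm by 85 mm) begins 54 mm behind the grasp point. The pads swing forward as they close: fully open they stand 13 mm farther back than shut.
Start: joints at [1.566, 0.501, -0.427, 1.55, 0.221, 1.138, -0.21], TCP at [0.172, -0.627, 0.25] pointing down, gripper open.
Joint ranges: [-2.88, 2.88], [-0.31, 2.03], [-1.54, 1.56], [0.2, 2.42], [-1.41, 4.55], [0.19, 2.02], [-2.57, 2.57]. Speed limits (rad/s): [2.57, 2.57, 3.14, 3.14, 3.14, 3.14, 3.14].

### API

Orientations are given as [roll, pitch, yaw] about the fixed x, y, z axes, in that order (R = Rz(yaw) Ry(pitch) Rx(roll)).
In Python, from cell import arm, imaging gives the robot as it stands.
- The arm moves only by the tool apply_moves, never from a script. Its argument "increments" is a list of rows, each an object of numbers: "tx", "ty", "tz": the shift along the tool's x, y, z in m; "wx", "wy", "wz": the turn, a rotation vector about the tool's x, y, z in degrees; "claw": the finger opening in m, from 0 to 0.0854. In form: [{"tx": .., "ty": .., "tz": .., "wx": .., "wy": .., "wz": .., "claw": ..}, ...]. A call has 1 to 5 rows; each row is the pose to reach, as a shift and turn from the pose commanded when the call began, along the tool's axes at that moment; what a row does not reach only later rows make up. A row lasts 1/8 s, in which the tool goes at most 62.5 mm and 10.7 degrees, less where a joint would pass 70% of its speed; a pose out of reach is approached as far as the arm can. A call with a gripper value outside its range is refused whole. The fingers move at their own pace and stop on an object; "newtons" is the grip in N (left out, the last holds). Time passes only in rows, so rows that repeat a pose let the fingers close. It gives the time, the measured TCP pose, the force and the opening at its end, in the units of the state.
- arm.observe(): the state, without advancing time (a new reading comes with each control period).
- imaging.get_image(name): name is "scene" or "top" or "wrist"; returns a dict with "color" (480x640x3 uint8, red, green, blue), "fx", "fy", "cx", "cy" (pixels), "dist" ([k1, k2, p1, p2, k3] as OpenCV has them; the pictures are not rectified), "eye" and "rotation" of the camera in the world; the wrist camera has in their place "mount" (4x4, takes a point from camera to tool coordinates, whose origin is the TCP and whose axes are the tool frame's). Camera axes: x right, y down, z forward; pixel columns grow to the right and rows downward; lengths in m; the calibration is good to about 2 mm. A picture is of the moment at which its call begins: read the wrist's pose just before it. There is no depth.
- arm.finish_job(): hands the job in, once; it reports no verdict.
Trained networks look in a picture, given as the dict that the camera call returned (one of the last four; its "shot" number tells which), for a name from the list of things; names that differ only in an ending like _2 or _b are one class to them, and where a whole thing is asked for, a point or a joint stands for the part that bears it (a point fixed in the world has none). Each returns a list of dicts, best first, with "confidence" (0 to 1); they miss things now and then, are a little off and sometimes report something else, mostly with a low value. They report only what shows in the picture. A call takes as long as a camera call. They do not tell look-alikes from the thing itself.
- imaging.silhouettes(picture, thing): "region" (480x640 bool, what is visible of it) and "centre" ([column, row] in pixels, amid what is visible of it).
- imaging.spot_point(picture, thing): "centre" ([column, row] in pixels: a listed point, or the origin of a listed thing).
The state is a dict: "time_s": time; "joint_pos": joint angles; "joint_velocities": joint speeds; "tau": joint torques, N m; "tool_pos": TCP position; "tool_rot": TCP orientation; "contact_force": force on the tool from outside, world axes, zero at the start; "wrist_torque": the same for the moment, N m; "finger_gap": finger opening in m.
Only numpy, scipy, OpenCV 4.12 (cv2) and the standard library are available. Lean on these libraries where they do the work, as an engineer would, in place of code of your own. Each camera call takes 0.05 s, during which the arm holds its last target.

## Working session

There is one attempt and no reset: what is moved stays moved. The work goes in short steps, Python scripts to look and compute and a tool call to move; the robot and the scene stay as the last step left them, time stands still between calls to the robot, and variables do not carry over. Pictures are saved under pics/ and viewed, and the job is handed in when it is done.

Besides the shell and the picture viewer there is one more tool, called after ">>>" as a command line: name --argument value ..., lists and objects as JSON in quotes. apply_moves: Moves the arm, as the interface text tells. Its arguments: {"type":"object","properties":{"increments":{"type":"array"},"newtons":{"type":"number"}},"required":["increments"]}

```bash
ls -la; mkdir -p pics; python3 - <<'E'
from cell import arm, imaging
import cv2, json
print(arm.observe())
for n in ["scene","top","wrist"]:
    p=imaging.get_image(n); print(n,{k:(v.tolist() if hasattr(v,'tolist') else v) for k,v in p.items() if k!='color'})
    cv2.imwrite(f'pics/{n}0.png',p['color'][:,:,::-1])
E
```

```text
total 12
drwxr-xr-x  3 agent agent 4096 Dec  6 19:12 .
drwxr-xr-x 23 root  root  4096 Dec  6 19:12 ..
drwxr-xr-x  2 agent agent 4096 Dec  6 19:12 pics
{'time_s': 0.0, 'joint_pos': array([ 1.56619447,  0.5018086 , -0.42677121,  1.55144327,  0.22083218,
        1.13832954, -0.21029527]), 'joint_velocities': array([ 1.89392800e-04, -1.03525528e-03,  1.03363617e-03, -4.16250839e-05,
        1.29862309e-03,  3.34865244e-04, -2.17963817e-03]), 'tau': array([-6.08533210e-04, -5.69518518e+01, -5.81649005e+00, -2.80945534e+01,
        1.05641579e-02,  1.17249021e-02, -4.71854236e-07]), 'tool_pos': array([ 0.17175567, -0.62621538,  0.24928498]), 'tool_rot': array([-1.57272433e+00,  1.26845183e-05, -2.87373658e+00]), 'contact_force': array([-0.71925032, -1.03788826,  0.1432862 ]), 'wrist_torque': array([ 0.00145217, -0.01019988,  0.03734203]), 'finger_gap': 0.08573682959838085}
scene {'fx': 508.2434491324214, 'fy': 508.2434491324214, 'cx': 317.99909796224756, 'cy': 240.1557394751266, 'dist': [-0.09890812788517912, 0.0, 0.0, 0.0, 0.0], 'eye': [1.5153717752888396, -0.29907035495240364, 0.71767870
[... 188 characters left out ...]
3849226464359, 'dist': [-0.03420861736396693, 0.0, 0.0, 0.0, 0.0], 'eye': [0.4017332819240273, 0.06660742988587025, 1.2893156498396827], 'rotation': [-3.0057535615472557, -0.0071548600382878025, -1.5838726564060521], 'shot': 2}
wrist {'fx': 400.5543808832826, 'fy': 400.5543808832826, 'cx': 318.01850347975517, 'cy': 237.68312761557095, 'dist': [-0.08619895951453098, 0.0, 0.0, 0.0, 0.0], 'mount': [[0.00044769143834085386, 0.9625945754480022, 0.27094553491514395, -0.06832732749816461], [0.001274907154059953, -0.27094589128705254, 0.9625937349715148, -0.12278069007045378], [0.999999087091644, -8.551457292323898e-05, -0.001348518866480814, 0.0011048893523496472], [0.0, 0.0, 0.0, 1.0]], 'shot': 3}
```

View pics/scene0.png

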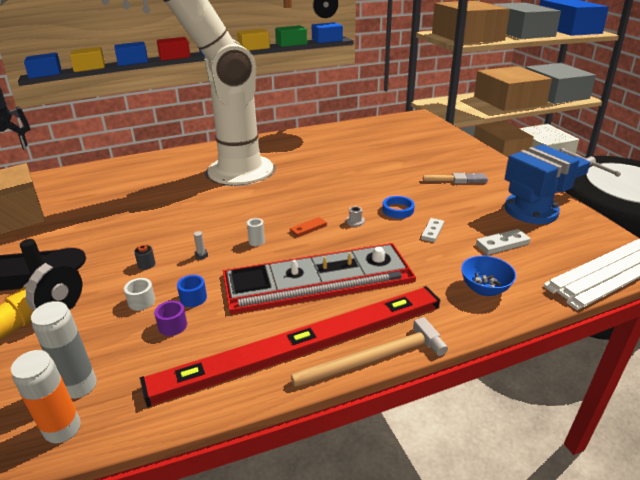

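View pics/top0.png

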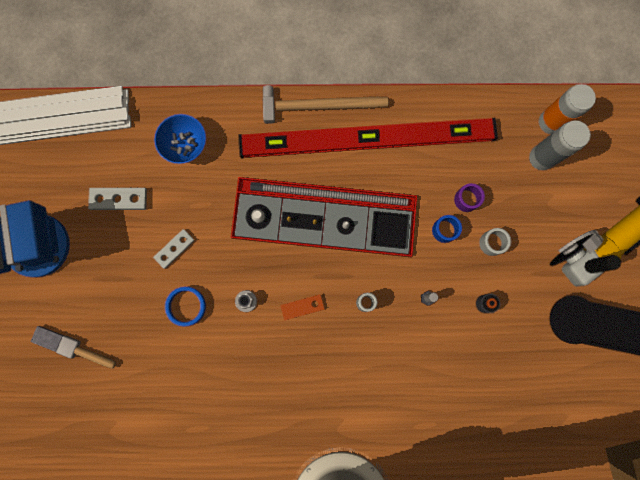

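View pics/wrist0.png

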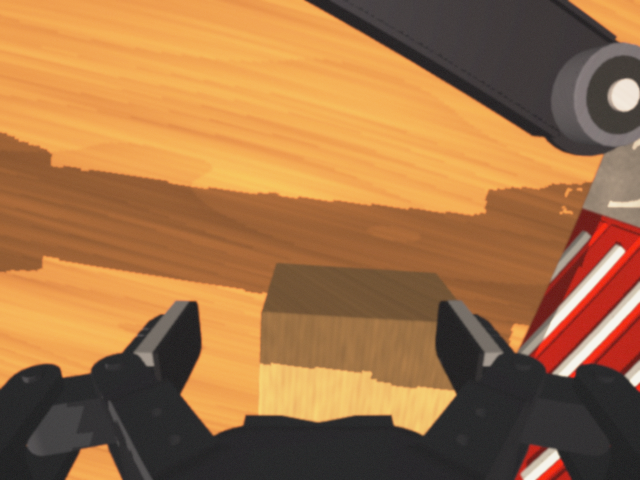

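```bash
cat > h.py <<'E'
import numpy as np, cv2
from scipy.spatial.transform import Rotation as Ro
from cell import arm, imaging
def rpy(r): return Ro.from_euler('xyz',r).as_matrix()
def K(p): return np.array([[p['fx'],0,p['cx']],[0,p['fy'],p['cy']],[0,0,1.]])
def campose(p,st=None):
    if 'eye' in p:
        return np.array(p['eye']), (rpy(p['rotation']) if np.ndim(p['rotation'])==1 else np.array(p['rotation']))
    st=st or p['st']; R=rpy(st['tool_rot']); M=np.array(p['mount'])
    return np.array(st['tool_pos'])+R@M[:3,3], R@M[:3,:3]
def ground(p,px,z):
    px=np.array(px,float).reshape(-1,1,2)
    u=cv2.undistortPoints(px,K(p),np.array(p['dist']))[:,0]
    e,R=campose(p); d=np.c_[u,np.ones(len(u))]@R.T
    return (e+d*((z-e[2])/d[:,2])[:,None])
def proj(p,P):
    e,R=campose(p); rv,_=cv2.Rodrigues(R.T)
    return cv2.projectPoints(np.array(P,float).reshape(-1,1,3),rv,-R.T@e,K(p),np.array(p['dist']))[0][:,0]
def shot(n):
    st=arm.observe(); p=imaging.get_image(n); p['st']=st; return p
def save(p,name,box=None,scale=1):
    im=p['color'][:,:,::-1]
    if box: im=im[box[1]:box[3],box[0]:box[2]]
    if scale!=1: im=cv2.resize(im,None,fx=scale,fy=scale,interpolation=cv2.INTER_CUBIC)
    cv2.imwrite('pics/'+name,im)
E
python3 - <<'E'
from h import *
t=shot('top'); s=shot('scene')
for n,z in [('big_ring',0),('sleeve',0),('yoke',0),('nut',0),('fat_post',.004),('thin_post',.004),('dowels',.004),('pocket',.004),('old_bush',0),('flat_bar',0)]:
    for nm,p in (('top',t),('scene',s)):
        for r in imaging.spot_point(p,n)[:4]:
            print(n,nm,round(r['confidence'],2),np.round(r['centre'],1),np.round(ground(p,r['centre'],z)[0,:2],4))
print(proj(t,[0,0,0]))
save(t,'top_crop.png',(140,170,540,330),2)
save(s,'scene_crop.png',(110,180,550,330),1.8)
E
```

```text
big_ring top 0.77 [445.5 229.4] [ 0.6073 -0.2586]
big_ring top 0.66 [488. 241.] [ 0.5785 -0.3581]
big_ring top 0.55 [464.4 198.8] [ 0.6805 -0.3072]
big_ring scene 0.95 [196.4 295.7] [ 0.6031 -0.2483]
big_ring scene 0.77 [141.8 301.4] [ 0.5776 -0.3661]
big_ring scene 0.64 [169.2 322.9] [ 0.6711 -0.3177]
sleeve top 0.68 [364.9 298.7] [ 0.4473 -0.0641]
sleeve top 0.36 [302.4 221.9] [0.6291 0.0785]
sleeve scene 0.72 [253.1 241.1] [ 0.4378 -0.073 ]
sleeve scene 0.38 [295.9 274.8] [ 0.6142 -0.0176]
yoke top 0.73 [116.2 201.4] [0.6839 0.5194]
yoke top 0.67 [173.2 246.9] [0.5735 0.3815]
yoke scene 0.88 [500.7 243.5] [0.6898 0.5071]
yoke scene 0.74 [255.  237.6] [ 0.4236 -0.0641]
yoke scene 0.55 [431.7 229.8] [0.566  0.3783]
yoke scene 0.44 [141.7 300.1] [ 0.5729 -0.3659]
nut top 0.66 [247.1 301.4] [0.4445 0.2081]
nut top 0.34 [345.8 228.4] [ 0.6124 -0.0233]
nut scene 0.66 [353.3 221.4] [0.448  0.2045]
nut scene 0.29 [143.1 266.8] [ 0.4446 -0.3514]
fat_post top 0.7 [256.5 215.8] [0.6443 0.1862]
fat_post scene 0.84 [375.2 263.8] [0.6503 0.1695]
thin_post top 0.95 [343.9 225.2] [ 0.6194 -0.0187]
thin_post scene 0.89 [293.3 274.6] [ 0.6163 -0.0245]
dowels top 0.98 [299.8 221.3] [0.6299 0.0846]
dowels scene 0.71 [253.4 283.6] [ 0.6139 -0.1194]
dowels scene 0.57 [336.2 267.6] [0.6289 0.0779]
pocket top 0.6 [388.5 230.4] [ 0.6059 -0.1232]
pocket top 0.57 [246.9 301.3] [0.4446 0.2082]
pocket top 0.36 [303.9 305.5] [0.4334 0.0771]
pocket scene 0.82 [251.1 284.3] [ 0.6144 -0.1249]
old_bush top 0.87 [482.2 302.6] [ 0.4344 -0.3366]
old_bush scene 0.82 [141.7 263.2] [ 0.4278 -0.3533]
flat_bar top 0.64 [302.2 305.1] [0.4344 0.0811]
flat_bar top 0.53 [244.5 301.8] [0.4437 0.2141]
flat_bar scene 0.69 [311.  229.6] [0.443  0.0839]
[[340.8854766  501.17095537]]
```

```bash
ls pics
```

```text
scene0.png
scene_crop.png
top0.png
top_crop.png
wrist0.png
```

View pics/top_crop.png

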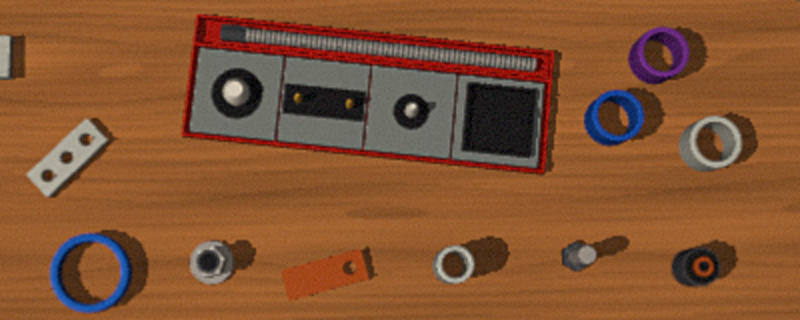

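View pics/scene_crop.png

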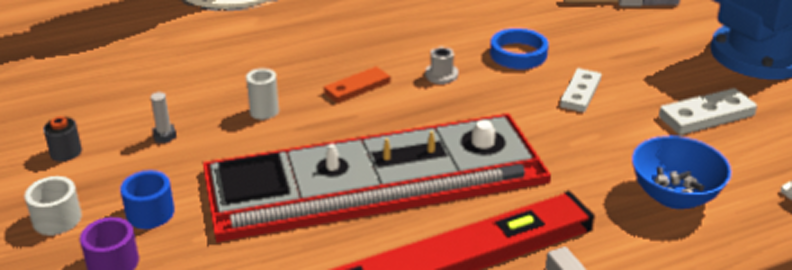

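```bash
cat >> h.py <<'E'
def delta(x,y,z,yawdeg=None):
    st=arm.observe(); R=rpy(st['tool_rot']); p=np.array(st['tool_pos'])
    d=R.T@(np.array([x,y,z])-p); w=np.zeros(3)
    if yawdeg is not None:
        T=rpy([-np.pi/2,0,np.radians(yawdeg)])
        w=np.degrees(Ro.from_matrix(R.T@T).as_rotvec())
    print('t=%.2f pos'%st['time_s'],np.round(p,4),'rot',np.round(np.degrees(st['tool_rot']),2),'gap',round(st['finger_gap'],4),'F',np.round(st['contact_force'],1))
    print('DELTA txyz',np.round(d,4),'w',np.round(w,2))
E
python3 -c "
from h import *
delta(.578,-.362,.18,-97)"
```

```text
t=1.25 pos [ 0.172  -0.6268  0.2503] rot [ -90.     -0.   -164.65] gap 0.0854 F [-0.3  0.   0. ]
DELTA txyz [-0.4616  0.0703 -0.148 ] w [ -0.   -67.65   0.  ]
```

>>> apply_moves --increments '[{"tx":-0.06,"ty":0,"tz":-0.018,"wy":-10},{"tx":-0.12,"ty":0,"tz":-0.037,"wy":-20},{"tx":-0.18,"ty":0,"tz":-0.056,"wy":-30},{"tx":-0.24,"ty":0.0,"tz":-0.075,"wy":-40},{"tx":-0.3,"ty":0.0,"tz":-0.095,"wy":-50}]'

```text
$.increments[0]: bad value
```

```bash
python3 -c "
from h import *
delta(.578,-.362,.18,-97)"
```

```text
t=1.25 pos [ 0.172  -0.6268  0.2503] rot [ -90.     -0.   -164.65] gap 0.0854 F [-0.3  0.   0. ]
DELTA txyz [-0.4616  0.0703 -0.148 ] w [ -0.   -67.65   0.  ]
```

>>> apply_moves --increments '[{"tx":-0.06,"ty":0,"tz":-0.018,"wx":0,"wy":-10,"wz":0,"claw":0.085},{"tx":-0.12,"ty":0,"tz":-0.037,"wx":0,"wy":-20,"wz":0,"claw":0.085},{"tx":-0.18,"ty":0,"tz":-0.056,"wx":0,"wy":-30,"wz":0,"claw":0.085},{"tx":-0.24,"ty":0,"tz":-0.075,"wx":0,"wy":-40,"wz":0,"claw":0.085},{"tx":-0.3,"ty":0,"tz":-0.095,"wx":0,"wy":-50,"wz":0,"claw":0.085}]'

```text
time_s: 1.88
tool_pos: [0.4358, -0.4561, 0.2506]
tool_rot: [-1.57, -0.001, -1.996]
contact_force: [-0.2, -1.2, 0.0]
finger_gap: 0.0852
```

```bash
python3 -c "
from h import *
delta(.578,-.362,.18,-97)"
```

```text
t=1.88 pos [ 0.4358 -0.4561  0.2506] rot [-8.9960e+01 -3.0000e-02 -1.1436e+02] gap 0.0852 F [-0.2 -1.2  0. ]
DELTA txyz [-0.1444  0.0706  0.0907] w [ -0.03 -17.36   0.04]
```

>>> apply_moves --increments '[{"tx":-0.048,"ty":0.024,"tz":0.03,"wx":0,"wy":-8,"wz":0,"claw":0.085},{"tx":-0.096,"ty":0.048,"tz":0.06,"wx":0,"wy":-14,"wz":0,"claw":0.085},{"tx":-0.144,"ty":0.07,"tz":0.091,"wx":0,"wy":-17.4,"wz":0,"claw":0.085},{"tx":-0.144,"ty":0.07,"tz":0.091,"wx":0,"wy":-17.4,"wz":0,"claw":0.085}]'

```text
time_s: 2.38
tool_pos: [0.5809, -0.3568, 0.1781]
tool_rot: [-1.571, 0.006, -1.688]
contact_force: [-0.5, 0.1, 0.1]
finger_gap: 0.0849
```

```bash
python3 -c "
from h import *
w=shot('wrist'); save(w,'w1.png'); np.savez('w1.npz',color=w['color'])
delta(.578,-.362,.18,-97)
for z in (0,.045): 
  for r in imaging.spot_point(w,'big_ring')[:3] if z==0 else []: print(r, ground(w,r['centre'],z))
print(proj(w,[.578,-.362,.045]))
"
```

```text
t=2.42 pos [ 0.5789 -0.3604  0.179 ] rot [-90.06   0.17 -96.94] gap 0.085 F [-0.1 -0.8  0.7]
DELTA txyz [ 0.0017 -0.001  -0.0007] w [ 0.06  0.06 -0.17]
[[314.80503199 240.69755354]]
```

View pics/w1.png

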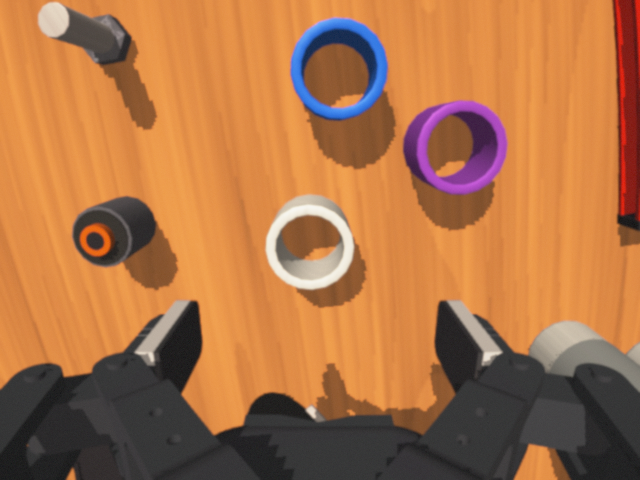

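```bash
cat >> h.py <<'E'
def ellipse_bright(p,c,r=70,lo=150,satmax=70,name=None):
    im=p['color']; hsv=cv2.cvtColor(im,cv2.COLOR_RGB2HSV)
    m=((hsv[...,1]<satmax)&(hsv[...,2]>lo)).astype(np.uint8)
    k=np.zeros_like(m); cv2.circle(k,(int(c[0]),int(c[1])),r,1,-1); m&=k
    if name: cv2.imwrite('pics/'+name,m*255)
    cs,_=cv2.findContours(m,cv2.RETR_EXTERNAL,cv2.CHAIN_APPROX_NONE)
    return m,max(cs,key=cv2.contourArea)
E
python3 -c "
from h import *
w=shot('wrist')
m,c=ellipse_bright(w,(310,246),60,200,60,'m1.png')
e=cv2.fitEllipse(cv2.convexHull(c)); print(e, ground(w,e[0],.045), m.sum())
G=ground(w,c[:,0].astype(float),.045)[:,:2]; (a,b),r=cv2.minEnclosingCircle(G.astype(np.float32)); print(a,b,r)
delta(a,b,.025,-97)
"
```

```text
((313.0442810058594, 232.88351440429688), (86.2077865600586, 91.18732452392578), 170.4387969970703) [[ 0.57395703 -0.36389608  0.045     ]] 2940
0.5740028023719788 -0.36397987604141235 0.031790465116500854
t=2.52 pos [ 0.5767 -0.3649  0.1802] rot [-9.004e+01 -4.000e-02 -9.730e+01] gap 0.0854 F [-0.5  0.6  0.8]
DELTA txyz [-0.0006  0.1552 -0.0027] w [ 0.04 -0.3   0.04]
```

View pics/m1.png

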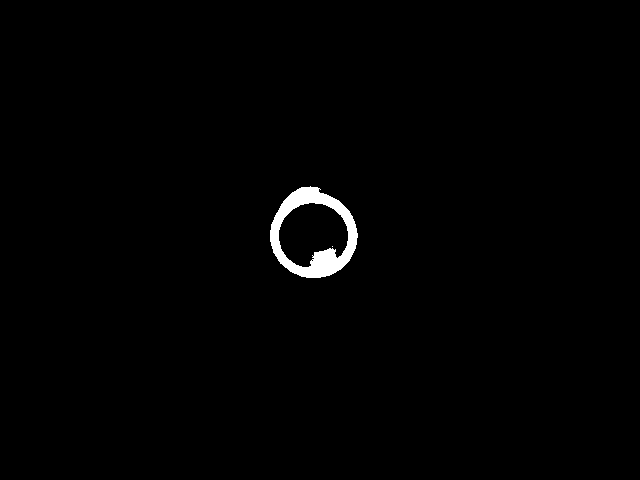

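>>> apply_moves --increments '[{"tx":-0.002,"ty":0.05,"tz":-0.003,"wx":0,"wy":0,"wz":0,"claw":0.085},{"tx":-0.002,"ty":0.1,"tz":-0.003,"wx":0,"wy":0,"wz":0,"claw":0.085},{"tx":-0.002,"ty":0.14,"tz":-0.003,"wx":0,"wy":0,"wz":0,"claw":0.085},{"tx":-0.002,"ty":0.155,"tz":-0.003,"wx":0,"wy":0,"wz":0,"claw":0.085},{"tx":-0.002,"ty":0.155,"tz":-0.003,"wx":0,"wy":0,"wz":0,"claw":0.085}]'

```text
time_s: 3.15
tool_pos: [0.5736, -0.363, 0.0254]
tool_rot: [-1.572, -0.0, -1.699]
contact_force: [-0.3, 0.3, 1.2]
finger_gap: 0.085
```

>>> apply_moves --increments '[{"tx":0,"ty":0,"tz":0,"wx":0,"wy":0,"wz":0,"claw":0.05},{"tx":0,"ty":0,"tz":0,"wx":0,"wy":0,"wz":0,"claw":0.05},{"tx":0,"ty":0,"tz":0,"wx":0,"wy":0,"wz":0,"claw":0.05},{"tx":0,"ty":0,"tz":0,"wx":0,"wy":0,"wz":0,"claw":0.05}]' --newtons 50

```text
time_s: 3.65
tool_pos: [0.5753, -0.3628, 0.0282]
tool_rot: [-1.569, -0.002, -1.698]
contact_force: [-3.0, 0.3, 6.4]
finger_gap: 0.0596
```

```bash
python3 -c "
from h import *
w=shot('wrist'); save(w,'w2.png')
delta(.574,-.363,.025,-97)
"
```

```text
t=3.70 pos [ 0.5753 -0.3628  0.0282] rot [-89.88  -0.12 -97.28] gap 0.0593 F [-2.5  0.6  5.8]
DELTA txyz [ 0.0004  0.0032 -0.0013] w [-0.12 -0.28  0.12]
```

View pics/w2.png

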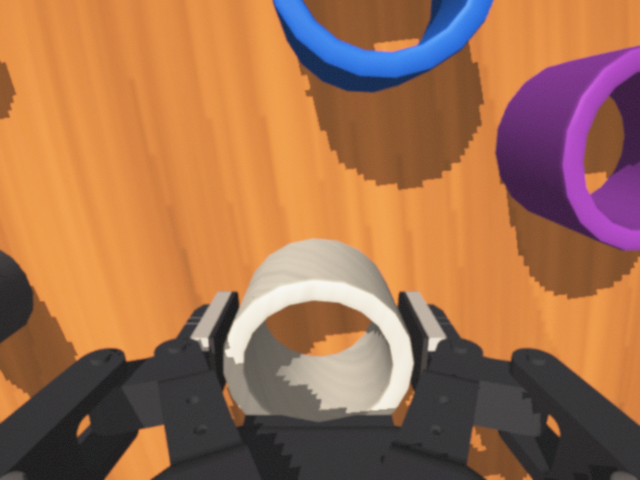

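>>> apply_moves --increments '[{"tx":0,"ty":-0.02,"tz":0,"wx":0,"wy":0,"wz":0,"claw":0.05},{"tx":0,"ty":-0.06,"tz":0,"wx":0,"wy":0,"wz":0,"claw":0.05},{"tx":-0.03,"ty":-0.11,"tz":0,"wx":0,"wy":0,"wz":0,"claw":0.05},{"tx":-0.08,"ty":-0.14,"tz":0,"wx":0,"wy":0,"wz":0,"claw":0.05},{"tx":-0.14,"ty":-0.15,"tz":0,"wx":0,"wy":0,"wz":0,"claw":0.05}]'

```text
time_s: 4.32
tool_pos: [0.5937, -0.2231, 0.1795]
tool_rot: [-1.565, -0.002, -1.7]
contact_force: [0.8, 1.3, -4.2]
finger_gap: 0.0593
```

```bash
python3 -c "
from h import *
delta(.645,.25,.2,-97)
"
```

```text
t=4.33 pos [ 0.5937 -0.2231  0.1795] rot [-89.67  -0.12 -97.4 ] gap 0.0593 F [ 0.8  1.3 -4.2]
DELTA txyz [-0.4757 -0.0215 -0.0099] w [-0.33 -0.4   0.12]
```

>>> apply_moves --increments '[{"tx":-0.06,"ty":-0.01,"tz":-0.002,"wx":0,"wy":0,"wz":0,"claw":0.05},{"tx":-0.12,"ty":-0.02,"tz":-0.004,"wx":0,"wy":0,"wz":0,"claw":0.05},{"tx":-0.18,"ty":-0.02,"tz":-0.005,"wx":0,"wy":0,"wz":0,"claw":0.05},{"tx":-0.24,"ty":-0.02,"tz":-0.006,"wx":0,"wy":0,"wz":0,"claw":0.05},{"tx":-0.3,"ty":-0.02,"tz":-0.007,"wx":0,"wy":0,"wz":0,"claw":0.05}]'

```text
time_s: 4.95
tool_pos: [0.623, 0.0775, 0.1969]
tool_rot: [-1.569, -0.0, -1.697]
contact_force: [0.9, -0.4, -4.2]
finger_gap: 0.0591
```

>>> apply_moves --increments '[{"tx":-0.06,"ty":0,"tz":-0.001,"wx":0,"wy":0,"wz":0,"claw":0.05},{"tx":-0.11,"ty":0,"tz":-0.002,"wx":0,"wy":0,"wz":0,"claw":0.05},{"tx":-0.15,"ty":0,"tz":-0.003,"wx":0,"wy":0,"wz":0,"claw":0.05},{"tx":-0.17,"ty":0,"tz":-0.003,"wx":0,"wy":0,"wz":0,"claw":0.05},{"tx":-0.17,"ty":0,"tz":-0.003,"wx":0,"wy":0,"wz":0,"claw":0.05}]'

```text
time_s: 5.58
tool_pos: [0.6409, 0.2464, 0.196]
tool_rot: [-1.571, 0.001, -1.695]
contact_force: [-0.4, -0.4, -4.0]
finger_gap: 0.0596
```

```bash
python3 -c "
from h import *
shot('wrist')
w=shot('wrist'); save(w,'w3.png'); import pickle; pickle.dump(w,open('w3.pkl','wb'))
delta(.645,.186,.2,-97)
"
```

```text
t=5.67 pos [0.642  0.2424 0.1954] rot [-89.98  -0.12 -97.35] gap 0.0594 F [ 0.  -0.7 -5. ]
DELTA txyz [ 0.0555 -0.0045  0.0102] w [-0.02 -0.35  0.12]
```

View pics/w3.png

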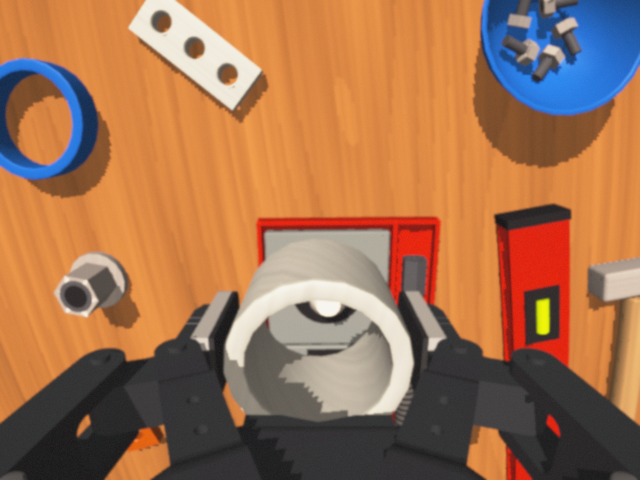

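```bash
python3 -c "
from h import *
import pickle; w=pickle.load(open('w3.pkl','rb'))
save(w,'w3c.png',(240,200,460,440),3.3)
print(ground(w,[(326,308)],.042), ground(w,[(396,231),(265,233)],.014))
"
```

```text
[[0.63922634 0.17836289 0.042     ]] [[0.70084061 0.22375711 0.014     ]
 [0.59825237 0.23515069 0.014     ]]
```

View pics/w3c.png

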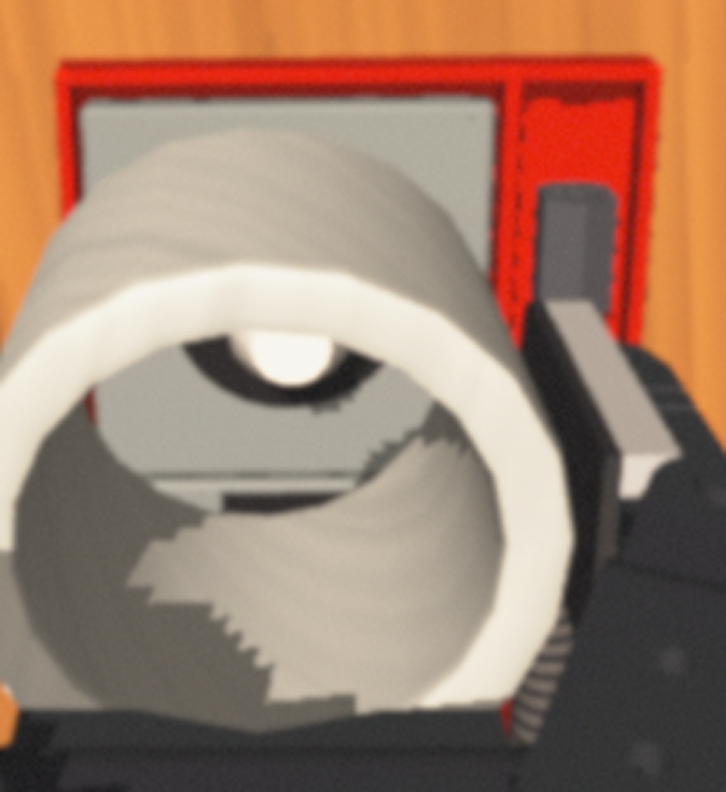

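```bash
python3 -c "
from h import *
import pickle; w=pickle.load(open('w3.pkl','rb'))
G=ground(w,[(240+80/3.3,200+100/3.3),(240+493/3.3,200+97/3.3)],.014)[:,:2]
d=G[1]-G[0]; print(G,np.hypot(*d),np.degrees(np.arctan2(d[1],d[0])))
u=d/np.hypot(*d); n=np.array([u[1],-u[0]]); print(G.mean(0)+.05*n)
print(ground(w,[(240+290/3.3,200+348/3.3)],.042))
# slab lower edge/ seam, disc lower edge
print(ground(w,[(240+290/3.3,200+405/3.3),(240+290/3.3,200+474/3.3)],.014))
"
```

```text
[[0.59801444 0.23739457]
 [0.69575111 0.22571807]] 0.09843169076952399 -6.812775238718511
[0.6409515  0.18190937]
[[0.6408861  0.18027719 0.042     ]]
[[0.63803792 0.15118463 0.014     ]
 [0.63566155 0.13132152 0.014     ]]
```

```bash
python3 -c "
from h import *
import pickle; w=pickle.load(open('w3.pkl','rb'))
p=np.array(w['st']['tool_pos'])+[0,0,.017]
print(proj(w,p), proj(w,p+[0,.03,0]),proj(w,p+[.03,0,0]),proj(w,p-[.03,0,0]))
delta(.641,.181,.10,-96.8)
"
```

```text
[[317.62641869 358.31134085]] [[304.04427312 265.53007359]] [[416.61166699 346.77209071]] [[220.63429417 368.32685085]]
t=5.67 pos [0.642  0.2424 0.1954] rot [-89.98  -0.12 -97.35] gap 0.0594 F [ 0.  -0.7 -5. ]
DELTA txyz [0.0608 0.0955 0.0069] w [-0.02 -0.55  0.12]
```

>>> apply_moves --increments '[{"tx":0.03,"ty":0.02,"tz":0.004,"wx":0,"wy":-0.5,"wz":0,"claw":0.05},{"tx":0.058,"ty":0.05,"tz":0.007,"wx":0,"wy":-0.5,"wz":0,"claw":0.05},{"tx":0.058,"ty":0.08,"tz":0.007,"wx":0,"wy":-0.5,"wz":0,"claw":0.05},{"tx":0.058,"ty":0.095,"tz":0.007,"wx":0,"wy":-0.5,"wz":0,"claw":0.05},{"tx":0.058,"ty":0.095,"tz":0.007,"wx":0,"wy":-0.5,"wz":0,"claw":0.05}]'

```text
time_s: 6.3
tool_pos: [0.6406, 0.1851, 0.0994]
tool_rot: [-1.573, -0.001, -1.69]
contact_force: [0.3, -0.0, -4.2]
finger_gap: 0.0591
```

```bash
python3 -c "
from h import *
delta(.641,.184,.042,-96.8)
w=shot('wrist'); save(w,'w4.png')
"
```

```text
t=6.30 pos [0.6406 0.1851 0.0994] rot [-9.011e+01 -6.000e-02 -9.681e+01] gap 0.0591 F [ 0.3 -0.  -4.2]
DELTA txyz [0.0009 0.0574 0.0007] w [ 0.11 -0.01  0.06]
```

View pics/w4.png

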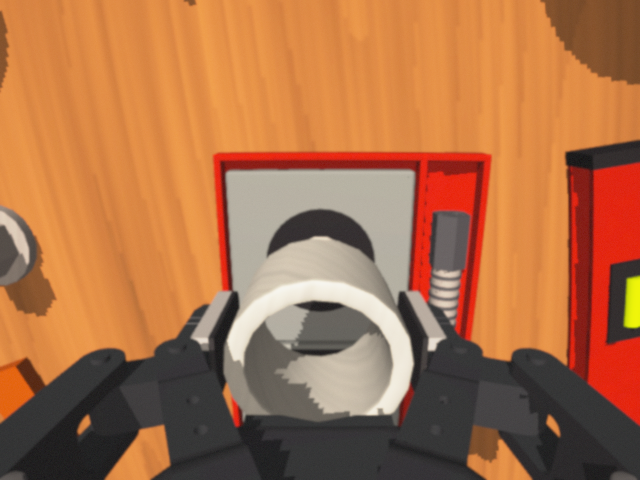

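```bash
python3 -c "
from h import *
w=shot('wrist')
c=np.array([.641,.181,.014]); a=np.radians(np.arange(0,360,15))
P=proj(w,c+.03*np.c_[np.cos(a),np.sin(a),0*a]); print(P.min(0),P.max(0))
print(w['st']['tool_pos'])
save(w,'w4b.png')
G=ground(w,[(320,209.5),(267,255),(373,255)],.014);print(G)
"
```

```text
[264.59310103 209.03228784] [372.57625082 311.0314825 ]
[0.64132246 0.1861238  0.10073118]
[[0.64527052 0.21023601 0.014     ]
 [0.61330382 0.1883596  0.014     ]
 [0.67127272 0.18146912 0.014     ]]
```

>>> apply_moves --increments '[{"tx":0.001,"ty":0.02,"tz":0,"wx":0,"wy":0,"wz":0,"claw":0.05},{"tx":0.001,"ty":0.038,"tz":0,"wx":0,"wy":0,"wz":0,"claw":0.05},{"tx":0.001,"ty":0.048,"tz":0,"wx":0,"wy":0,"wz":0,"claw":0.05},{"tx":0.001,"ty":0.052,"tz":0,"wx":0,"wy":0,"wz":0,"claw":0.05},{"tx":0.001,"ty":0.054,"tz":0,"wx":0,"wy":0,"wz":0,"claw":0.05}]'

```text
time_s: 7.02
tool_pos: [0.6411, 0.1854, 0.0461]
tool_rot: [-1.571, 0.0, -1.689]
contact_force: [-0.1, 0.1, -5.1]
finger_gap: 0.0593
```

>>> apply_moves --increments '[{"tx":0,"ty":0.001,"tz":0,"wx":0,"wy":0,"wz":0,"claw":0.05},{"tx":0,"ty":0.002,"tz":0,"wx":0,"wy":0,"wz":0,"claw":0.05},{"tx":0,"ty":0.002,"tz":0,"wx":0,"wy":0,"wz":0,"claw":0.05}]'

```text
time_s: 7.4
tool_pos: [0.6412, 0.1852, 0.0446]
tool_rot: [-1.57, 0.0, -1.689]
contact_force: [0.0, -0.9, -5.1]
finger_gap: 0.0592
```

>>> apply_moves --increments '[{"tx":0,"ty":0.001,"tz":0,"wx":0,"wy":0,"wz":0,"claw":0.05},{"tx":0,"ty":0.002,"tz":0,"wx":0,"wy":0,"wz":0,"claw":0.05},{"tx":0,"ty":0.003,"tz":0,"wx":0,"wy":0,"wz":0,"claw":0.05},{"tx":0,"ty":0.003,"tz":0,"wx":0,"wy":0,"wz":0,"claw":0.05}]'

```text
time_s: 7.9
tool_pos: [0.6411, 0.1852, 0.0422]
tool_rot: [-1.57, -0.0, -1.689]
contact_force: [-4.2, -2.8, 5.4]
finger_gap: 0.0594
```

>>> apply_moves --increments '[{"tx":0,"ty":0,"tz":0,"wx":0,"wy":0,"wz":0,"claw":0.064},{"tx":0,"ty":0,"tz":0,"wx":0,"wy":0,"wz":0,"claw":0.07},{"tx":0,"ty":0,"tz":0,"wx":0,"wy":0,"wz":0,"claw":0.076},{"tx":0,"ty":0,"tz":0,"wx":0,"wy":0,"wz":0,"claw":0.076}]'

```text
time_s: 8.4
tool_pos: [0.6411, 0.1853, 0.0413]
tool_rot: [-1.571, 0.0, -1.689]
contact_force: [0.3, 0.5, 0.1]
finger_gap: 0.0756
```

```bash
python3 -c "
from h import *
w=shot('wrist'); save(w,'w5.png')
delta(.641,.184,.042,-96.8)
"
```

```text
t=8.45 pos [0.6411 0.1853 0.0413] rot [-9.000e+01  1.000e-02 -9.675e+01] gap 0.076 F [-0.8  0.8  0.6]
DELTA txyz [ 0.0013 -0.0007  0.0001] w [-0.    0.05 -0.01]
```

View pics/w5.png

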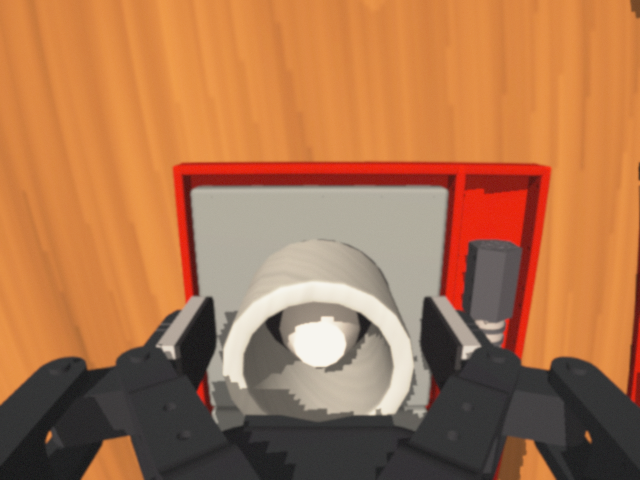

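>>> apply_moves --increments '[{"tx":0,"ty":-0.03,"tz":0,"wx":0,"wy":0,"wz":0,"claw":0.076},{"tx":0,"ty":-0.08,"tz":0,"wx":0,"wy":0,"wz":0,"claw":0.08},{"tx":0.03,"ty":-0.12,"tz":-0.03,"wx":0,"wy":0,"wz":0,"claw":0.085},{"tx":0.07,"ty":-0.14,"tz":-0.07,"wx":0,"wy":0,"wz":0,"claw":0.085},{"tx":0.12,"ty":-0.15,"tz":-0.1,"wx":0,"wy":0,"wz":0,"claw":0.085}]'

```text
time_s: 9.07
tool_pos: [0.5267, 0.0782, 0.1926]
tool_rot: [-1.569, 0.0, -1.686]
contact_force: [0.3, -1.3, -0.1]
finger_gap: 0.0851
```

```bash
python3 -c "
from h import *
delta(.445,-.068,.19,-96.8)
"
```

```text
t=9.07 pos [0.5267 0.0782 0.1926] rot [-8.988e+01  1.000e-02 -9.661e+01] gap 0.0851 F [ 0.3 -1.3 -0.1]
DELTA txyz [ 0.1546  0.0025 -0.0643] w [-0.12  0.19 -0.01]
```

>>> apply_moves --increments '[{"tx":0.05,"ty":0.001,"tz":-0.021,"wx":0,"wy":0,"wz":0,"claw":0.085},{"tx":0.1,"ty":0.001,"tz":-0.042,"wx":0,"wy":0,"wz":0,"claw":0.085},{"tx":0.154,"ty":0.002,"tz":-0.064,"wx":0,"wy":0,"wz":0,"claw":0.085},{"tx":0.154,"ty":0.002,"tz":-0.064,"wx":0,"wy":0,"wz":0,"claw":0.085},{"tx":0.154,"ty":0.002,"tz":-0.064,"wx":0,"wy":0,"wz":0,"claw":0.085}]'

```text
time_s: 9.7
tool_pos: [0.4463, -0.0676, 0.1897]
tool_rot: [-1.57, -0.0, -1.69]
contact_force: [-0.0, 0.3, 0.7]
finger_gap: 0.085
```

```bash
python3 -c "
from h import *
w=shot('wrist'); save(w,'w6.png')
delta(.445,-.068,.04,-96.8)
import pickle; pickle.dump(w,open('w6.pkl','wb'))
"
```

```text
t=9.75 pos [ 0.4467 -0.0667  0.1897] rot [-8.993e+01  3.000e-02 -9.669e+01] gap 0.0852 F [0.1 0.4 0.4]
DELTA txyz [ 0.0015  0.1497 -0.0017] w [-0.07  0.11 -0.03]
```

View pics/w6.png

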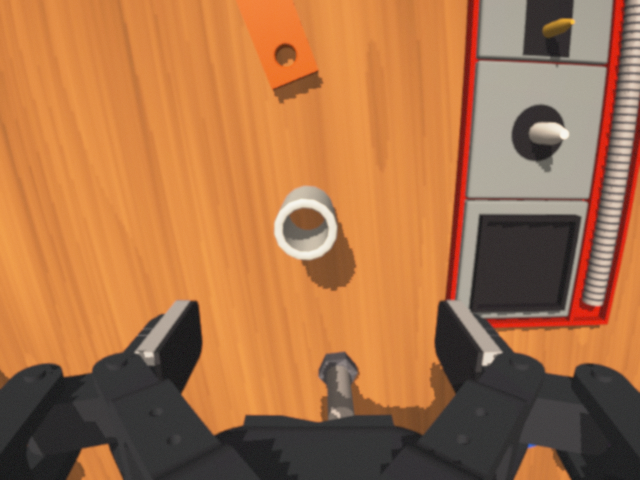

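```bash
python3 -c "
from h import *
import pickle; w=pickle.load(open('w6.pkl','rb'))
save(w,'w6c.png',(260,170,360,270),6); save(w,'w6d.png',(450,0,640,340),1.75)
print(ground(w,[(306,229),(275,229),(336.5,229)],.06))
print(ground(w,[(538.5,132)],.014),proj(w,[.641-.102*.1184,.181-.102*.993,.014]),proj(w,[.641-2*.102*.1184,.181-2*.102*.993,.014]),proj(w,[.641-3*.102*.1184,.181-3*.102*.993,.014]))
"
```

```text
[[ 0.43899887 -0.06409923  0.06      ]
 [ 0.41894851 -0.06169056  0.06      ]
 [ 0.45870332 -0.06646042  0.06      ]]
[[ 0.61724202 -0.02204993  0.014     ]] [[551.15394842 -14.94551898]] [[537.99732642 131.39814561]] [[521.14271457 261.42068213]]
```

View pics/w6c.png

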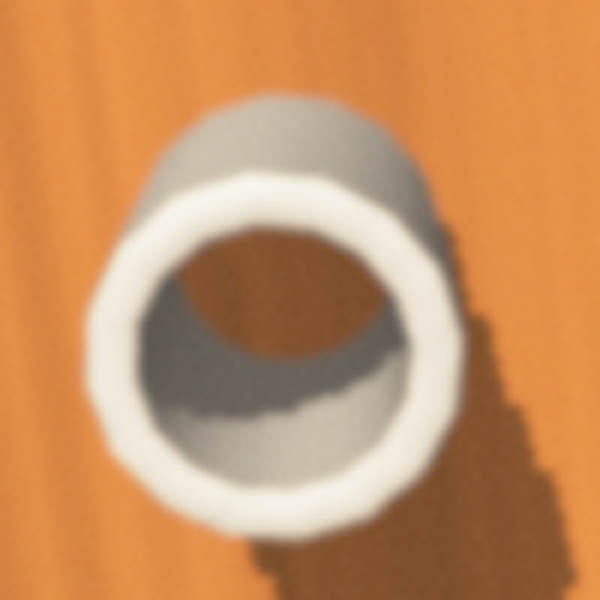

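View pics/w6d.png

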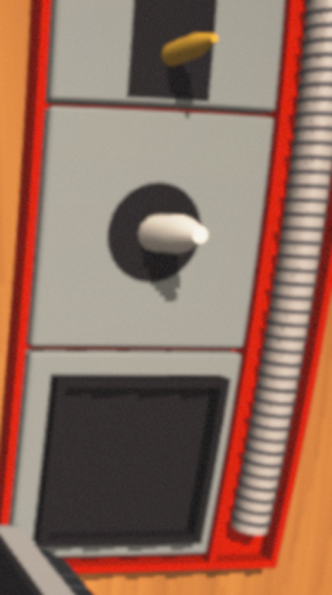

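>>> apply_moves --increments '[{"tx":-0.002,"ty":0.04,"tz":-0.008,"wx":0,"wy":0,"wz":0,"claw":0.085},{"tx":-0.002,"ty":0.09,"tz":-0.008,"wx":0,"wy":0,"wz":0,"claw":0.085},{"tx":-0.002,"ty":0.13,"tz":-0.008,"wx":0,"wy":0,"wz":0,"claw":0.085},{"tx":-0.002,"ty":0.15,"tz":-0.008,"wx":0,"wy":0,"wz":0,"claw":0.08},{"tx":-0.002,"ty":0.15,"tz":-0.008,"wx":0,"wy":0,"wz":0,"claw":0.065}]'

```text
time_s: 10.38
tool_pos: [0.4379, -0.0622, 0.0381]
tool_rot: [-1.574, 0.002, -1.685]
contact_force: [-0.4, 0.1, -0.2]
finger_gap: 0.0658
```

>>> apply_moves --increments '[{"tx":0,"ty":0,"tz":0,"wx":0,"wy":0,"wz":0,"claw":0.046},{"tx":0,"ty":0,"tz":0,"wx":0,"wy":0,"wz":0,"claw":0.036},{"tx":0,"ty":0,"tz":0,"wx":0,"wy":0,"wz":0,"claw":0.036},{"tx":0,"ty":0,"tz":0,"wx":0,"wy":0,"wz":0,"claw":0.036}]' --newtons 40

```text
time_s: 10.88
tool_pos: [0.4394, -0.0642, 0.0404]
tool_rot: [-1.568, 0.0, -1.688]
contact_force: [-0.5, 3.5, 7.5]
finger_gap: 0.0404
```

```bash
python3 -c "
from h import *
delta(.439,-.064,.16,-96.8)
"
```

```text
t=10.88 pos [ 0.4394 -0.0642  0.0404] rot [-8.986e+01  2.000e-02 -9.673e+01] gap 0.0404 F [-0.5  3.5  7.5]
DELTA txyz [-2.000e-04 -1.196e-01 -1.000e-04] w [-0.14  0.07 -0.02]
```

>>> apply_moves --increments '[{"tx":0,"ty":-0.02,"tz":0,"wx":0,"wy":0,"wz":0,"claw":0.036},{"tx":0,"ty":-0.06,"tz":0,"wx":0,"wy":0,"wz":0,"claw":0.036},{"tx":0,"ty":-0.11,"tz":0.03,"wx":0,"wy":0,"wz":0,"claw":0.036},{"tx":0,"ty":-0.13,"tz":0.08,"wx":0,"wy":0,"wz":0,"claw":0.036},{"tx":0,"ty":-0.13,"tz":0.13,"wx":0,"wy":0,"wz":0,"claw":0.036}]'

```text
time_s: 11.5
tool_pos: [0.5697, -0.0817, 0.1719]
tool_rot: [-1.567, -0.002, -1.691]
contact_force: [0.7, -0.3, -2.4]
finger_gap: 0.0406
```

```bash
python3 -c "
from h import *
delta(.612,-.055,.14,-96.8)
"
```

```text
t=11.50 pos [ 0.5697 -0.0817  0.1719] rot [-89.76  -0.12 -96.87] gap 0.0406 F [ 0.7 -0.3 -2.4]
DELTA txyz [-0.0317  0.032   0.0387] w [-0.24 -0.07  0.12]
```

>>> apply_moves --increments '[{"tx":-0.016,"ty":0.016,"tz":0.02,"wx":0,"wy":0,"wz":0,"claw":0.036},{"tx":-0.032,"ty":0.03,"tz":0.038,"wx":0,"wy":0,"wz":0,"claw":0.036},{"tx":-0.032,"ty":0.03,"tz":0.038,"wx":0,"wy":0,"wz":0,"claw":0.036},{"tx":-0.032,"ty":0.03,"tz":0.038,"wx":0,"wy":0,"wz":0,"claw":0.036}]'

```text
time_s: 12.0
tool_pos: [0.6079, -0.0534, 0.1391]
tool_rot: [-1.572, -0.001, -1.689]
contact_force: [-0.3, -0.4, -3.0]
finger_gap: 0.0404
```

```bash
python3 -c "
from h import *
w=shot('wrist'); save(w,'w7.png')
delta(.617,-.022,.1,-96.8)
import pickle; pickle.dump(w,open('w7.pkl','wb'))
p=np.array(w['st']['tool_pos'])+[0,0,.0196]
a=np.radians(np.arange(0,360,10)); o=np.c_[np.cos(a),np.sin(a),0*a]
P=proj(w,p+.021*o); print('rim pred',P.min(0),P.max(0),proj(w,p))
D=proj(w,np.array([.617,-.022,.014])+.021*o); print('disc pred',D.min(0),D.max(0))
"
```

```text
t=12.05 pos [ 0.6081 -0.0538  0.1394] rot [-9.004e+01 -6.000e-02 -9.680e+01] gap 0.04 F [ 0.4 -0.3 -3.6]
DELTA txyz [-0.0326  0.0394  0.0051] w [ 0.04 -0.    0.06]
rim pred [246.6935096  298.25315366] [388.29311483 420.56544879] [[317.53308817 363.15127741]]
disc pred [293.00988654 150.12044153] [360.54020682 217.40659728]
```

View pics/w7.png

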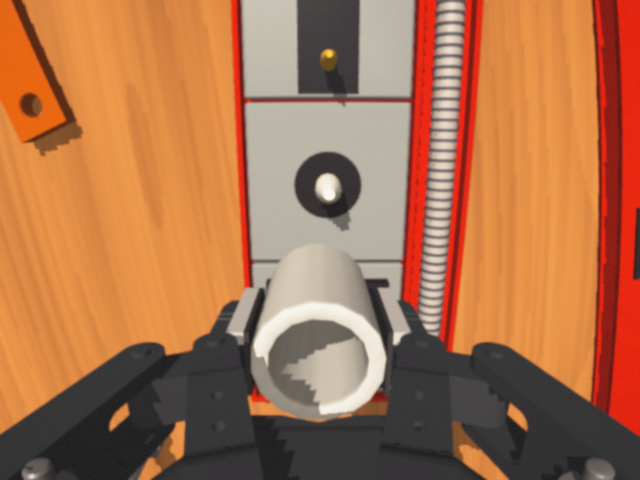

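>>> apply_moves --increments '[{"tx":-0.016,"ty":0,"tz":0.003,"wx":0,"wy":0,"wz":0,"claw":0.036},{"tx":-0.032,"ty":0.01,"tz":0.0055,"wx":0,"wy":0,"wz":0,"claw":0.036},{"tx":-0.032,"ty":0.02,"tz":0.0055,"wx":0,"wy":0,"wz":0,"claw":0.036},{"tx":-0.032,"ty":0.03,"tz":0.0055,"wx":0,"wy":0,"wz":0,"claw":0.036},{"tx":-0.032,"ty":0.03,"tz":0.0055,"wx":0,"wy":0,"wz":0,"claw":0.036}]'

```text
time_s: 12.68
tool_pos: [0.6169, -0.0223, 0.1077]
tool_rot: [-1.574, -0.001, -1.689]
contact_force: [-0.4, 0.4, -3.9]
finger_gap: 0.041
```

```bash
python3 -c "
from h import *
w=shot('wrist'); save(w,'w8.png')
delta(.6175,-.0225,.055,-96.8)
a=np.radians(np.arange(0,360,10)); o=np.c_[np.cos(a),np.sin(a),0*a]
D=proj(w,np.array([.6175,-.0225,.014])+.021*o); print('disc pred',D.min(0),D.max(0))
"
```

```text
t=12.72 pos [ 0.6174 -0.0222  0.1084] rot [-9.009e+01 -3.000e-02 -9.680e+01] gap 0.0404 F [-0.3 -0.1 -3.2]
DELTA txyz [0.0002 0.0534 0.0002] w [0.09 0.   0.03]
disc pred [282.5426005  213.06241877] [356.6085811  283.82910917]
```

View pics/w8.png

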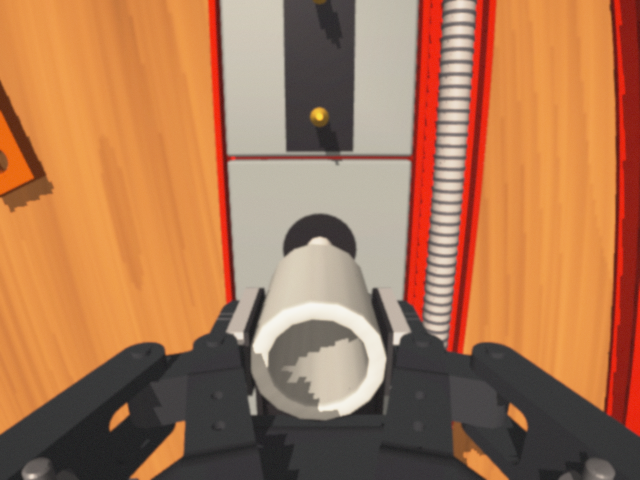

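>>> apply_moves --increments '[{"tx":0,"ty":0.015,"tz":0,"wx":0,"wy":0,"wz":0,"claw":0.036},{"tx":0,"ty":0.03,"tz":0,"wx":0,"wy":0,"wz":0,"claw":0.036},{"tx":0,"ty":0.04,"tz":0,"wx":0,"wy":0,"wz":0,"claw":0.036},{"tx":0,"ty":0.046,"tz":0,"wx":0,"wy":0,"wz":0,"claw":0.036},{"tx":0,"ty":0.048,"tz":0,"wx":0,"wy":0,"wz":0,"claw":0.036}]'

```text
time_s: 13.35
tool_pos: [0.6179, -0.0214, 0.0608]
tool_rot: [-1.571, 0.0, -1.689]
contact_force: [-0.1, -0.1, -3.2]
finger_gap: 0.0404
```

>>> apply_moves --increments '[{"tx":0,"ty":0.001,"tz":0,"wx":0,"wy":0,"wz":0,"claw":0.036},{"tx":0,"ty":0.002,"tz":0,"wx":0,"wy":0,"wz":0,"claw":0.036},{"tx":0,"ty":0.003,"tz":0,"wx":0,"wy":0,"wz":0,"claw":0.036},{"tx":0,"ty":0.003,"tz":0,"wx":0,"wy":0,"wz":0,"claw":0.036}]'

```text
time_s: 13.85
tool_pos: [0.6181, -0.0216, 0.0584]
tool_rot: [-1.571, -0.0, -1.689]
contact_force: [0.0, -0.2, -3.0]
finger_gap: 0.0409
```

>>> apply_moves --increments '[{"tx":0,"ty":0.001,"tz":0,"wx":0,"wy":0,"wz":0,"claw":0.036},{"tx":0,"ty":0.002,"tz":0,"wx":0,"wy":0,"wz":0,"claw":0.036},{"tx":0,"ty":0.003,"tz":0,"wx":0,"wy":0,"wz":0,"claw":0.036},{"tx":0,"ty":0.003,"tz":0,"wx":0,"wy":0,"wz":0,"claw":0.036}]'

```text
time_s: 14.35
tool_pos: [0.6179, -0.0215, 0.0552]
tool_rot: [-1.571, -0.0, -1.689]
contact_force: [-0.2, -0.4, -2.9]
finger_gap: 0.0407
```

>>> apply_moves --increments '[{"tx":0,"ty":0.001,"tz":0,"wx":0,"wy":0,"wz":0,"claw":0.036},{"tx":0,"ty":0.002,"tz":0,"wx":0,"wy":0,"wz":0,"claw":0.036},{"tx":0,"ty":0.002,"tz":0,"wx":0,"wy":0,"wz":0,"claw":0.036}]'

```text
time_s: 14.72
tool_pos: [0.6182, -0.0215, 0.0545]
tool_rot: [-1.57, -0.001, -1.689]
contact_force: [-4.1, -0.0, 6.7]
finger_gap: 0.0405
```

>>> apply_moves --increments '[{"tx":0,"ty":0,"tz":0,"wx":0,"wy":0,"wz":0,"claw":0.046},{"tx":0,"ty":0,"tz":0,"wx":0,"wy":0,"wz":0,"claw":0.052},{"tx":0,"ty":0,"tz":0,"wx":0,"wy":0,"wz":0,"claw":0.06},{"tx":0,"ty":0,"tz":0,"wx":0,"wy":0,"wz":0,"claw":0.06}]'

```text
time_s: 15.22
tool_pos: [0.6181, -0.0215, 0.0533]
tool_rot: [-1.571, 0.0, -1.689]
contact_force: [0.0, -0.2, -0.9]
finger_gap: 0.0599
```

```bash
python3 -c "
from h import *
w=shot('wrist'); save(w,'w9.png')
delta(.6175,-.0225,.2,-96.8)
"
```

```text
t=15.28 pos [ 0.6181 -0.0215  0.0532] rot [-90.     0.   -96.76] gap 0.0602 F [-0.2  0.6 -1. ]
DELTA txyz [ 0.001  -0.1468 -0.0004] w [ 0.    0.04 -0.  ]
```

View pics/w9.png

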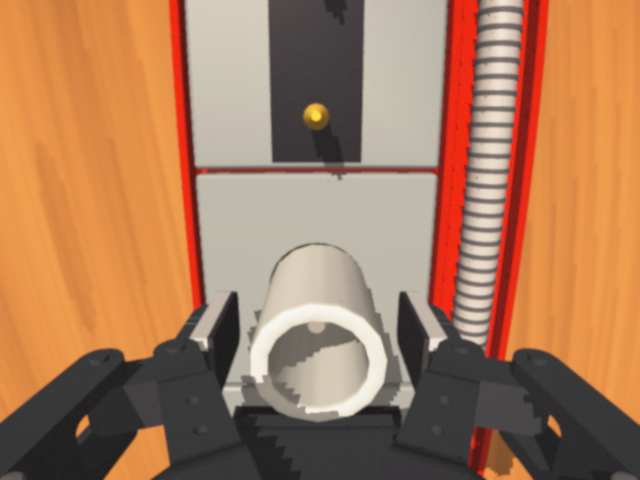

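```bash
python3 -c "
from h import *
import pickle; w=pickle.load(open('w3.pkl','rb'))
G=ground(w,[(161,21),(194,48),(228,74)],.012)[:,:2]; d=G[2]-G[0]
print(G,np.hypot(*d),np.degrees(np.arctan2(d[1],d[0])))
delta(.572,.38,.18,None)
"
```

```text
[[0.54800833 0.39948652]
 [0.568502   0.37745341]
 [0.58994646 0.35607823]] 0.060357988077133544 -45.986863905476305
t=15.28 pos [ 0.6181 -0.0215  0.0532] rot [-90.     0.   -96.76] gap 0.0602 F [-0.2  0.6 -1. ]
DELTA txyz [-0.3933 -0.1267 -0.093 ] w [0. 0. 0.]
```

>>> apply_moves --increments '[{"tx":0,"ty":-0.03,"tz":0,"wx":0,"wy":0,"wz":0,"claw":0.06},{"tx":0,"ty":-0.08,"tz":0,"wx":0,"wy":0,"wz":0,"claw":0.065},{"tx":-0.02,"ty":-0.13,"tz":0,"wx":0,"wy":0,"wz":0,"claw":0.065},{"tx":-0.06,"ty":-0.15,"tz":0,"wx":0,"wy":0,"wz":0,"claw":0.065},{"tx":-0.11,"ty":-0.15,"tz":0,"wx":0,"wy":0,"wz":0,"claw":0.065}]'

```text
time_s: 15.9
tool_pos: [0.6329, 0.0875, 0.206]
tool_rot: [-1.566, -0.0, -1.692]
contact_force: [-0.2, -0.6, -0.3]
finger_gap: 0.0652
```

```bash
python3 -c "
from h import *
delta(.569,.378,.16,-46)
"
```

```text
t=15.90 pos [0.6329 0.0875 0.206 ] rot [-89.73  -0.   -96.94] gap 0.0652 F [-0.2 -0.6 -0.3]
DELTA txyz [-0.2807  0.0455 -0.0987] w [ -0.25 -50.94   0.12]
```

>>> apply_moves --increments '[{"tx":-0.056,"ty":0,"tz":-0.02,"wx":0,"wy":-10,"wz":0,"claw":0.065},{"tx":-0.112,"ty":0.01,"tz":-0.04,"wx":0,"wy":-20,"wz":0,"claw":0.065},{"tx":-0.168,"ty":0.02,"tz":-0.06,"wx":0,"wy":-30,"wz":0,"claw":0.065},{"tx":-0.224,"ty":0.03,"tz":-0.08,"wx":0,"wy":-40,"wz":0,"claw":0.065},{"tx":-0.28,"ty":0.045,"tz":-0.099,"wx":0,"wy":-50,"wz":0,"claw":0.065}]'

```text
time_s: 16.52
tool_pos: [0.5655, 0.3792, 0.1584]
tool_rot: [-1.57, -0.0, -0.811]
contact_force: [1.4, -0.0, -0.4]
finger_gap: 0.0652
```

```bash
python3 -c "
from h import *
delta(.569,.378,.16,-46)
"
```

```text
t=16.52 pos [0.5655 0.3792 0.1584] rot [-8.994e+01 -3.000e-02 -4.646e+01] gap 0.0652 F [ 1.4 -0.  -0.4]
DELTA txyz [ 0.0032 -0.0016  0.0017] w [-0.06 -0.46  0.03]
```

>>> apply_moves --increments '[{"tx":0.0,"ty":0,"tz":0,"wx":0,"wy":0,"wz":0,"claw":0.065},{"tx":0.0,"ty":0,"tz":0,"wx":0,"wy":0,"wz":0,"claw":0.065}]'

```text
time_s: 16.77
tool_pos: [0.5655, 0.3774, 0.1579]
tool_rot: [-1.572, -0.0, -0.816]
contact_force: [1.4, -1.0, 0.3]
finger_gap: 0.065
```

```bash
python3 -c "
from h import *
w=shot('wrist'); save(w,'w10.png')
import pickle; pickle.dump(w,open('w10.pkl','wb'))
delta(.569,.378,.16,-46)
hsv=cv2.cvtColor(w['color'],cv2.COLOR_RGB2HSV)
m=((hsv[...,1]<60)&(hsv[...,2]>150)).astype(np.uint8); m[290:]=0
n,l,s,c=cv2.connectedComponentsWithStats(m)
for i in range(1,n):
  if s[i,4]>300: print(s[i],c[i])
"
```

```text
t=16.82 pos [0.5664 0.3762 0.1581] rot [-9.003e+01 -6.000e-02 -4.687e+01] gap 0.0649 F [-0.1 -0.2 -1.4]
DELTA txyz [ 0.0004 -0.0019  0.0031] w [ 0.03 -0.87  0.06]
[ 488  131  152  159 7360] [563.81603261 225.77472826]
[ 295  160   54  130 5831] [322.0361859  223.71702967]
[   5  245   80   45 2218] [ 52.13796213 267.95716862]
```

View pics/w10.png

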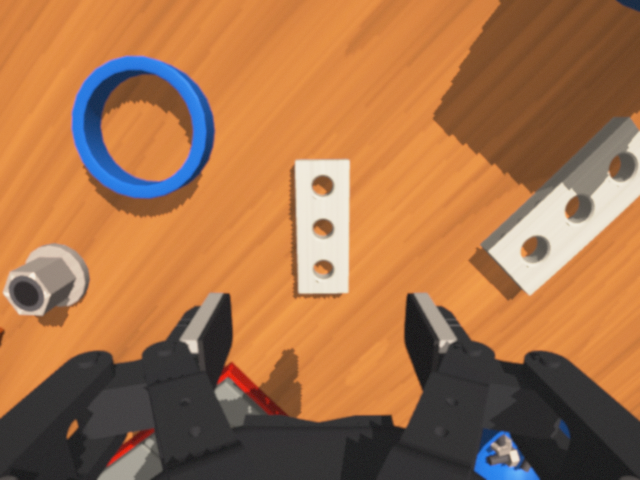

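```bash
cat > yk.py <<'E'
from h import *
def yoke(w,box):
    hsv=cv2.cvtColor(w['color'],cv2.COLOR_RGB2HSV)
    m=((hsv[...,1]<70)&(hsv[...,2]>140)).astype(np.uint8)
    k=np.zeros_like(m); k[box[1]:box[3],box[0]:box[2]]=1; m*=k
    cs,_=cv2.findContours(m,cv2.RETR_EXTERNAL,cv2.CHAIN_APPROX_NONE); c=max(cs,key=cv2.contourArea)
    G=ground(w,c[:,0].astype(float),.012)[:,:2]
    r=cv2.minAreaRect((G*1000).astype(np.float32)); return r
E
python3 -c "
from yk import *
import pickle; w=pickle.load(open('w10.pkl','rb'))
print(yoke(w,(285,150,360,300)))
G=ground(w,[(322,185),(322.5,228),(322.5,269)],.012)[:,:2]; d=G[2]-G[0]
print(G,G.mean(0),np.degrees(np.arctan2(d[1],d[0])))
save(w,'w10c.png',(270,140,380,310),3.5)
"
```

```text
((568.0419921875, 377.6808166503906), (36.03395080566406, 95.46057891845703), 43.91403579711914)
[[0.54676241 0.40004304]
 [0.5675052  0.37858594]
 [0.58819822 0.35670052]] [0.56748861 0.37844317] -46.288395446347394
```

View pics/w10c.png

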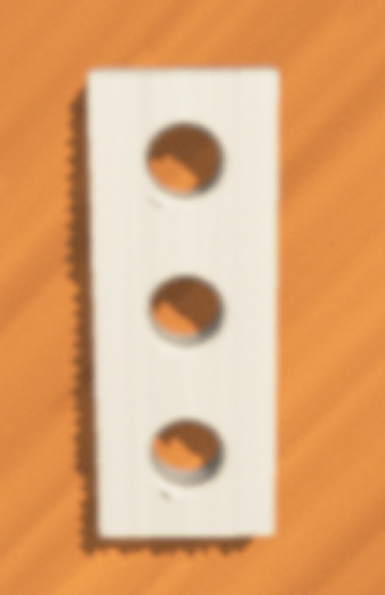

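```bash
python3 -c "
from h import *
delta(.568,.3777,.021,-46.1)
"
```

```text
t=16.82 pos [0.5664 0.3762 0.1581] rot [-9.003e+01 -6.000e-02 -4.687e+01] gap 0.0649 F [-0.1 -0.2 -1.4]
DELTA txyz [-0.0002  0.1371  0.0023] w [ 0.03 -0.77  0.06]
```

>>> apply_moves --increments '[{"tx":0.0,"ty":0.04,"tz":0.002,"wx":0,"wy":-0.8,"wz":0,"claw":0.06},{"tx":0.0,"ty":0.09,"tz":0.002,"wx":0,"wy":-0.8,"wz":0,"claw":0.055},{"tx":0.0,"ty":0.12,"tz":0.002,"wx":0,"wy":-0.8,"wz":0,"claw":0.05},{"tx":0.0,"ty":0.132,"tz":0.002,"wx":0,"wy":-0.8,"wz":0,"claw":0.05},{"tx":0.0,"ty":0.135,"tz":0.002,"wx":0,"wy":-0.8,"wz":0,"claw":0.05}]'

```text
time_s: 17.45
tool_pos: [0.568, 0.3777, 0.0235]
tool_rot: [-1.571, -0.0, -0.804]
contact_force: [0.7, 1.0, 1.3]
finger_gap: 0.0498
```

```bash
python3 -c "
from h import *
w=shot('wrist'); save(w,'w11.png')
delta(.568,.3777,.021,-46.1)
"
```

```text
t=17.50 pos [0.5681 0.3784 0.024 ] rot [-8.994e+01 -2.000e-02 -4.604e+01] gap 0.0503 F [-0.1  1.2  0.5]
DELTA txyz [ 0.0004  0.003  -0.0005] w [-0.06  0.06  0.02]
```

View pics/w11.png

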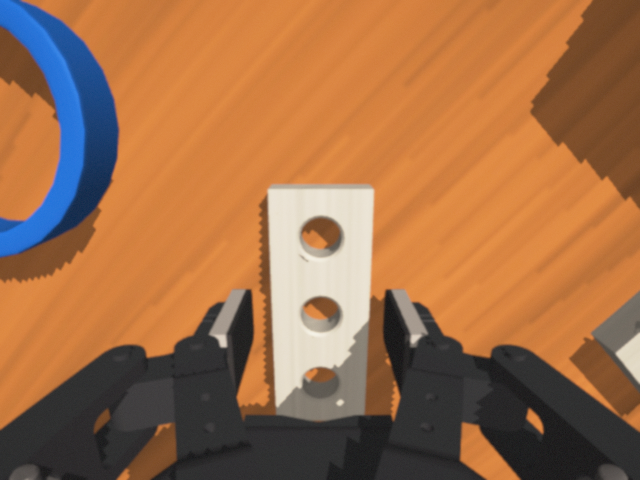

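>>> apply_moves --increments '[{"tx":0.0,"ty":0.002,"tz":0,"wx":0,"wy":0,"wz":0,"claw":0.045},{"tx":0.0,"ty":0.003,"tz":0,"wx":0,"wy":0,"wz":0,"claw":0.035},{"tx":0.0,"ty":0.003,"tz":0,"wx":0,"wy":0,"wz":0,"claw":0.03},{"tx":0.0,"ty":0.003,"tz":0,"wx":0,"wy":0,"wz":0,"claw":0.03},{"tx":0.0,"ty":0.003,"tz":0,"wx":0,"wy":0,"wz":0,"claw":0.03}]' --newtons 50

```text
time_s: 18.12
tool_pos: [0.5679, 0.3793, 0.0223]
tool_rot: [-1.569, -0.001, -0.802]
contact_force: [-0.7, -1.0, 5.5]
finger_gap: 0.0341
```

>>> apply_moves --increments '[{"tx":0.0,"ty":-0.01,"tz":0,"wx":0,"wy":0,"wz":0,"claw":0.03},{"tx":0.0,"ty":-0.03,"tz":0,"wx":0,"wy":0,"wz":0,"claw":0.03},{"tx":0.0,"ty":-0.06,"tz":0,"wx":0,"wy":0,"wz":0,"claw":0.03},{"tx":0.0,"ty":-0.1,"tz":0,"wx":0,"wy":0,"wz":0,"claw":0.03},{"tx":0.0,"ty":-0.13,"tz":0,"wx":0,"wy":0,"wz":0,"claw":0.03}]'

```text
time_s: 18.75
tool_pos: [0.5673, 0.3795, 0.1536]
tool_rot: [-1.568, -0.0, -0.802]
contact_force: [0.4, -0.1, -1.8]
finger_gap: 0.0346
```

```bash
python3 -c "
from h import *
w=shot('wrist'); save(w,'w12.png')
delta(.6285,.045,.15,-96.8)
"
```

```text
t=18.80 pos [0.5687 0.3812 0.1579] rot [-8.955e+01 -5.000e-02 -4.594e+01] gap 0.0342 F [0.9 0.8 1.2]
DELTA txyz [ 0.2832  0.0067 -0.1909] w [-0.44 50.86 -0.15]
```

View pics/w12.png

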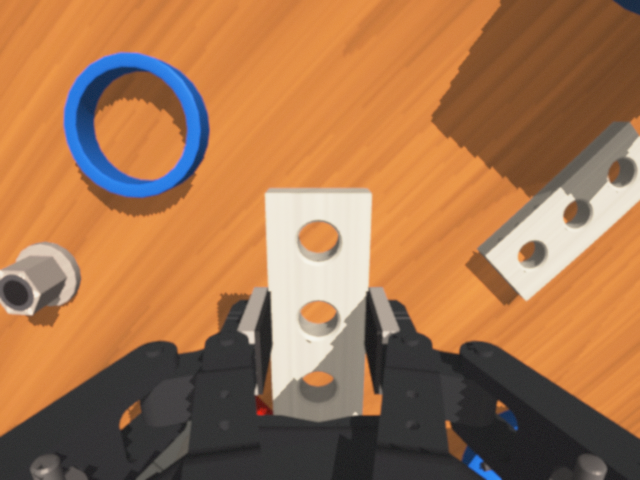

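```bash
python3 -c "
from h import *
delta(.622,.0,.16,-96.8)
"
```

```text
t=18.80 pos [0.5687 0.3812 0.1579] rot [-8.955e+01 -5.000e-02 -4.594e+01] gap 0.0342 F [0.9 0.8 1.2]
DELTA txyz [ 0.311  -0.0036 -0.2268] w [-0.44 50.86 -0.15]
```

>>> apply_moves --increments '[{"tx":0.048,"ty":0,"tz":-0.035,"wx":0,"wy":10,"wz":0,"claw":0.03},{"tx":0.096,"ty":0,"tz":-0.07,"wx":0,"wy":20,"wz":0,"claw":0.03},{"tx":0.144,"ty":0,"tz":-0.105,"wx":0,"wy":30,"wz":0,"claw":0.03},{"tx":0.192,"ty":0,"tz":-0.14,"wx":0,"wy":40,"wz":0,"claw":0.03},{"tx":0.235,"ty":0,"tz":-0.172,"wx":0,"wy":50.5,"wz":0,"claw":0.03}]'

```text
time_s: 19.42
tool_pos: [0.607, 0.0879, 0.1511]
tool_rot: [-1.57, -0.0, -1.69]
contact_force: [0.3, 0.2, -1.4]
finger_gap: 0.0344
```

```bash
python3 -c "
from h import *
delta(.622,.0,.16,-96.8)
"
```

```text
t=19.43 pos [0.607  0.0879 0.1511] rot [-8.994e+01 -1.000e-02 -9.683e+01] gap 0.0344 F [ 0.3  0.2 -1.4]
DELTA txyz [ 0.0855 -0.0088  0.0253] w [-0.06 -0.03  0.01]
```

>>> apply_moves --increments '[{"tx":0.03,"ty":-0.003,"tz":0.009,"wx":0,"wy":0,"wz":0,"claw":0.03},{"tx":0.06,"ty":-0.006,"tz":0.018,"wx":0,"wy":0,"wz":0,"claw":0.03},{"tx":0.086,"ty":-0.009,"tz":0.025,"wx":0,"wy":0,"wz":0,"claw":0.03},{"tx":0.086,"ty":-0.009,"tz":0.025,"wx":0,"wy":0,"wz":0,"claw":0.03},{"tx":0.086,"ty":-0.009,"tz":0.025,"wx":0,"wy":0,"wz":0,"claw":0.03}]'

```text
time_s: 20.05
tool_pos: [0.6218, 0.0032, 0.1598]
tool_rot: [-1.571, 0.001, -1.683]
contact_force: [0.2, -0.0, -2.2]
finger_gap: 0.0345
```

```bash
python3 -c "
from h import *
w=shot('wrist'); save(w,'w13.png')
import pickle; pickle.dump(w,open('w13.pkl','wb'))
delta(.629,.0795,.12,-96.8)
c=np.array([.6292,.0795,.014]); y=np.array([np.sin(np.radians(6.7)),np.cos(np.radians(6.7)),0])
print('base',proj(w,[c+.03*y,c-.03*y]),'top',proj(w,[c+.03*y+[0,0,.03],c-.03*y+[0,0,.03]]))
save(w,'w13c.png',(240,0,420,420),1.4)
"
```

```text
t=20.10 pos [0.6217 0.0037 0.1597] rot [-8.999e+01  6.000e-02 -9.635e+01] gap 0.0345 F [ 0.3 -0.4 -2.2]
DELTA txyz [-0.0761  0.0398 -0.0011] w [-0.01  0.45 -0.06]
base [[316.39433693  63.00724921]
 [316.04926305 158.69428138]] top [[316.14406447  54.77194354]
 [315.76947732 162.63654693]]
```

View pics/w13.png

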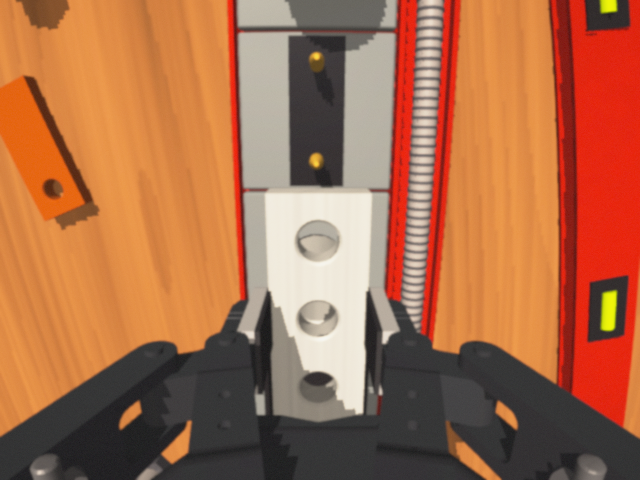

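```bash
python3 -c "
from h import *
import pickle; w=pickle.load(open('w13.pkl','rb'))
R=rpy(w['st']['tool_rot']);p=np.array(w['st']['tool_pos'])
z=p[2]-.0103
for q in [(318,240.5),(318.3,317.5),(266.5,190),(370.5,190)]:
  g=ground(w,q,z)[0]; print(q,np.round((R.T@(g-p))*1000,2))
print(proj(w,[p+R@[x,.0103,0] for x in (-.03,0,.03)]))
save(w,'w13d.png',(250,180,390,420),2.4)
save(w,'w13e.png',(230,20,400,200),4)
"
```

```text
(318, 240.5) [-29.16  10.33   0.09]
(318.3, 317.5) [ 0.22 10.3   0.18]
(266.5, 190) [-46.75  10.34 -17.15]
(370.5, 190) [-46.74  10.35  17.67]
[[317.74447052 238.17353959]
 [317.79707452 316.96201162]
 [317.84487269 386.18780693]]
```

View pics/w13d.png

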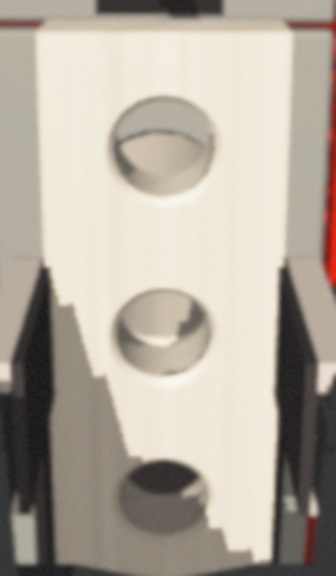

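View pics/w13e.png

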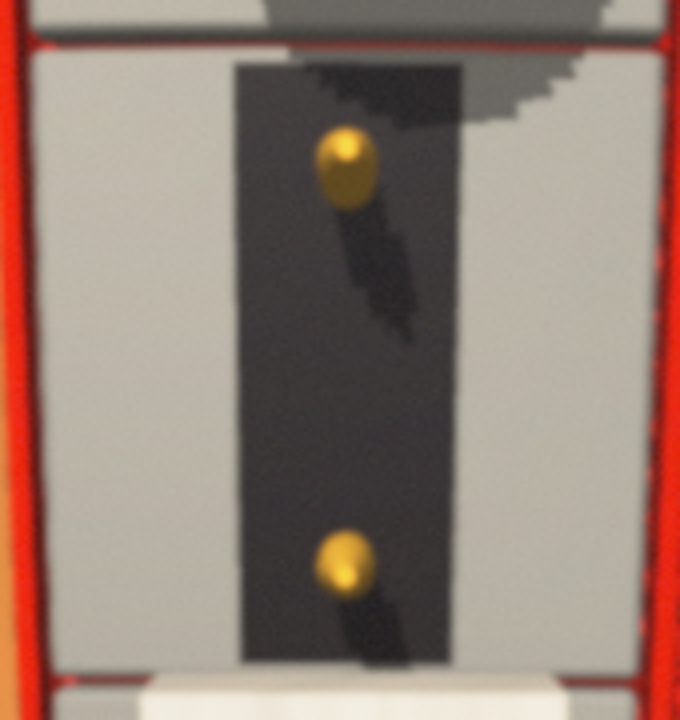

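```bash
python3 -c "
from h import *
import pickle; w=pickle.load(open('w13.pkl','rb'))
q=np.array([(235,64),(462,65),(450,662),(242,662)])/4+[230,20]
G=ground(w,q,.014)[:,:2]; print(G,G.mean(0)); d=(G[0]+G[1]-G[2]-G[3])/2; print(np.hypot(*d),np.degrees(np.arctan2(d[0],d[1])))
T=ground(w,np.array([(346,148),(345,575)])/4+[230,20],.044)[:,:2]; print(T,T.mean(0)); d=T[0]-T[1]; print(np.hypot(*d),np.degrees(np.arctan2(d[0],d[1])))
"
```

```text
[[0.61740588 0.12733363]
 [0.65253552 0.1232112 ]
 [0.64136766 0.02999695]
 [0.60659409 0.03391679]] [0.62947579 0.07861464]
0.09396045864796028 6.716816688636039
[[0.63276348 0.1080923 ]
 [0.62590763 0.04902553]] [0.62933555 0.07855892]
0.05946332082976988 6.620672140471556
```

```bash
python3 -c "
from h import *
delta(.6294,.0790,.085,-96.7)
"
```

```text
t=20.10 pos [0.6217 0.0037 0.1597] rot [-8.999e+01  6.000e-02 -9.635e+01] gap 0.0345 F [ 0.3 -0.4 -2.2]
DELTA txyz [-0.0756  0.0748 -0.0007] w [-0.01  0.35 -0.06]
```

>>> apply_moves --increments '[{"tx":-0.035,"ty":0,"tz":-0.001,"wx":0,"wy":0.35,"wz":0,"claw":0.03},{"tx":-0.0755,"ty":0.01,"tz":-0.001,"wx":0,"wy":0.35,"wz":0,"claw":0.03},{"tx":-0.0755,"ty":0.04,"tz":-0.001,"wx":0,"wy":0.35,"wz":0,"claw":0.03},{"tx":-0.0755,"ty":0.07,"tz":-0.001,"wx":0,"wy":0.35,"wz":0,"claw":0.03},{"tx":-0.0755,"ty":0.075,"tz":-0.001,"wx":0,"wy":0.35,"wz":0,"claw":0.03}]'

```text
time_s: 20.72
tool_pos: [0.6273, 0.0785, 0.0822]
tool_rot: [-1.575, -0.0, -1.687]
contact_force: [-0.5, 0.5, -2.6]
finger_gap: 0.0346
```

>>> apply_moves --increments '[{"tx":0,"ty":0,"tz":0,"wx":0,"wy":0,"wz":0,"claw":0.03},{"tx":0,"ty":0,"tz":0,"wx":0,"wy":0,"wz":0,"claw":0.03}]'

```text
time_s: 20.98
tool_pos: [0.6305, 0.0777, 0.0858]
tool_rot: [-1.569, 0.001, -1.689]
contact_force: [0.5, 0.7, -2.6]
finger_gap: 0.0343
```

```bash
python3 -c "
from h import *
w=shot('wrist'); save(w,'w14.png',(200,120,440,430),2.4)
import pickle; pickle.dump(w,open('w14.pkl','wb'))
delta(.6294,.0790,.0365,-96.7)
c=np.array([.6294,.0786,.044]); y=np.array([np.sin(np.radians(6.7)),np.cos(np.radians(6.7)),0])
print((proj(w,[c+.03*y,c-.03*y])-[200,120])*2.4)
"
```

```text
t=21.02 pos [0.6305 0.0775 0.0858] rot [-8.987e+01  4.000e-02 -9.681e+01] gap 0.0344 F [-0.2 -0.2 -1.3]
DELTA txyz [-0.0013  0.0493 -0.0014] w [-0.13 -0.11 -0.04]
[[275.36720817 231.11117689]
 [276.73194045 535.05309711]]
```

View pics/w14.png

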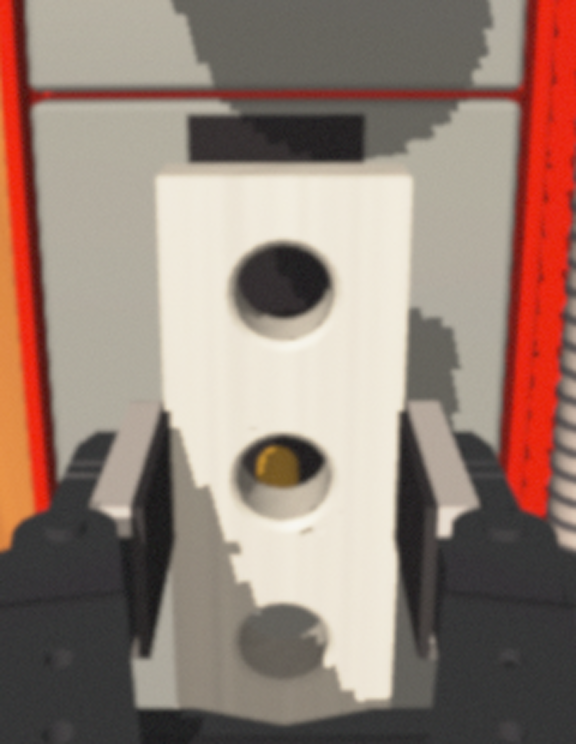

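>>> apply_moves --increments '[{"tx":-0.001,"ty":0.008,"tz":-0.001,"wx":0,"wy":0,"wz":0,"claw":0.03},{"tx":-0.0012,"ty":0.013,"tz":-0.0014,"wx":0,"wy":0,"wz":0,"claw":0.03},{"tx":-0.0012,"ty":0.013,"tz":-0.0014,"wx":0,"wy":0,"wz":0,"claw":0.03},{"tx":-0.0012,"ty":0.013,"tz":-0.0014,"wx":0,"wy":0,"wz":0,"claw":0.03}]'

```text
time_s: 21.52
tool_pos: [0.6282, 0.0785, 0.0713]
tool_rot: [-1.571, 0.0, -1.69]
contact_force: [0.5, 0.3, -2.6]
finger_gap: 0.0344
```

```bash
python3 -c "
from h import *
w=shot('wrist'); save(w,'w15.png',(200,120,440,430),2.4)
import pickle; pickle.dump(w,open('w15.pkl','wb'))
delta(.6294,.0790,.0365,-96.7)
c=np.array([.6294,.0786,.044]); y=np.array([np.sin(np.radians(6.7)),np.cos(np.radians(6.7)),0])
print((proj(w,[c+.03*y,c-.03*y])-[200,120])*2.4)
P=[c+sy*.0475*y+sx*.018*np.array([y[1],-y[0],0])-[0,0,.03] for sy,sx in ((1,-1),(1,1))]
print((proj(w,P)-[200,120])*2.4)
"
```

```text
t=21.57 pos [0.6284 0.0785 0.0714] rot [-8.999e+01  1.000e-02 -9.681e+01] gap 0.0344 F [ 0.5  0.3 -1.9]
DELTA txyz [-0.0006  0.0349  0.001 ] w [-0.01 -0.11 -0.01]
[[289.43818616 253.82759245]
 [289.57377827 579.47921092]]
[[192.02124299 124.25599853]
 [385.07275765 123.86529014]]
```

View pics/w15.png

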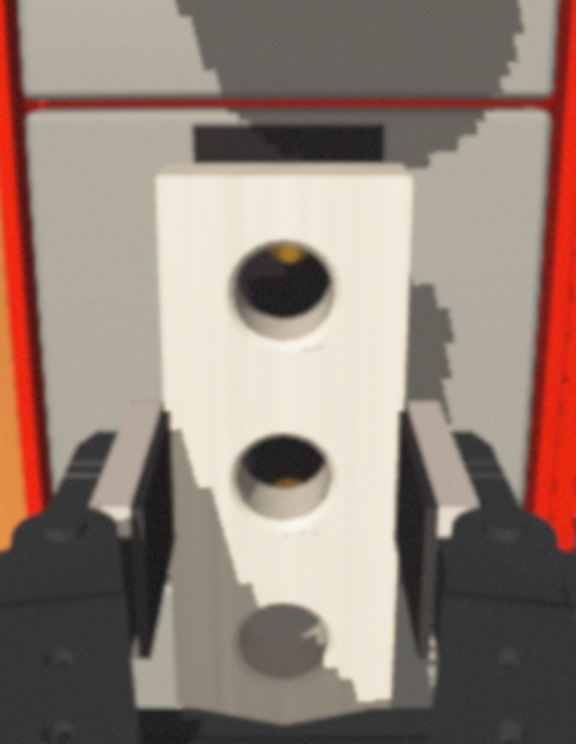

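>>> apply_moves --increments '[{"tx":-0.0005,"ty":0.004,"tz":0.001,"wx":0,"wy":0,"wz":0,"claw":0.03},{"tx":-0.0005,"ty":0.008,"tz":0.001,"wx":0,"wy":0,"wz":0,"claw":0.03},{"tx":-0.0005,"ty":0.013,"tz":0.001,"wx":0,"wy":0,"wz":0,"claw":0.03},{"tx":-0.0005,"ty":0.013,"tz":0.001,"wx":0,"wy":0,"wz":0,"claw":0.03}]'

```text
time_s: 22.08
tool_pos: [0.6288, 0.0788, 0.0576]
tool_rot: [-1.572, -0.0, -1.69]
contact_force: [-0.6, -0.1, -1.9]
finger_gap: 0.0343
```

```bash
python3 -c "
from h import *
w=shot('wrist'); save(w,'w16.png',(200,120,440,430),2.4)
delta(.6294,.0790,.0365,-96.7)
c=np.array([.6294,.0786,.044]); y=np.array([np.sin(np.radians(6.7)),np.cos(np.radians(6.7)),0])
print((proj(w,[c+.03*y,c-.03*y])-[200,120])*2.4)
"
```

```text
t=22.12 pos [0.629  0.0789 0.0579] rot [-9.004e+01 -1.000e-02 -9.680e+01] gap 0.0343 F [-0.7  0.5 -0.7]
DELTA txyz [-0.0002  0.0214  0.0004] w [ 0.04 -0.1   0.01]
[[286.63146673 278.12227396]
 [287.06246301 627.03926801]]
```

View pics/w16.png

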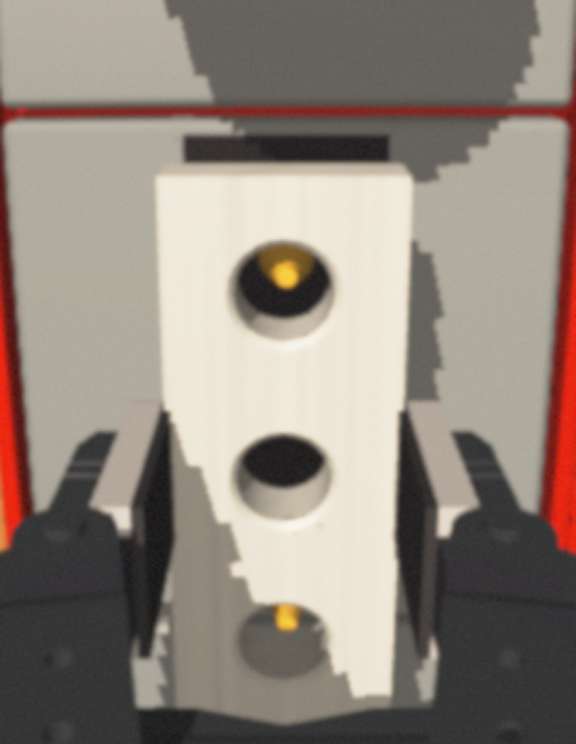

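Both dowels appear centred in the outer holes (crop 286,273 and 287,618). I continue down slowly.

>>> apply_moves --increments '[{"tx":0,"ty":0.004,"tz":0.0003,"wx":0,"wy":0,"wz":0,"claw":0.03},{"tx":0,"ty":0.008,"tz":0.0003,"wx":0,"wy":0,"wz":0,"claw":0.03},{"tx":0,"ty":0.012,"tz":0.0003,"wx":0,"wy":0,"wz":0,"claw":0.03},{"tx":0,"ty":0.015,"tz":0.0003,"wx":0,"wy":0,"wz":0,"claw":0.03},{"tx":0,"ty":0.016,"tz":0.0003,"wx":0,"wy":0,"wz":0,"claw":0.03}]'

```text
time_s: 22.75
tool_pos: [0.6295, 0.0788, 0.042]
tool_rot: [-1.571, -0.0, -1.69]
contact_force: [0.7, 0.4, -2.2]
finger_gap: 0.0342
```

>>> apply_moves --increments '[{"tx":0,"ty":0.001,"tz":0,"wx":0,"wy":0,"wz":0,"claw":0.03},{"tx":0,"ty":0.002,"tz":0,"wx":0,"wy":0,"wz":0,"claw":0.03},{"tx":0,"ty":0.003,"tz":0,"wx":0,"wy":0,"wz":0,"claw":0.03},{"tx":0,"ty":0.003,"tz":0,"wx":0,"wy":0,"wz":0,"claw":0.03}]'

```text
time_s: 23.25
tool_pos: [0.6295, 0.0789, 0.0393]
tool_rot: [-1.571, -0.0, -1.69]
contact_force: [-0.1, -0.5, -2.5]
finger_gap: 0.0345
```

>>> apply_moves --increments '[{"tx":0,"ty":0.001,"tz":0,"wx":0,"wy":0,"wz":0,"claw":0.03},{"tx":0,"ty":0.002,"tz":0,"wx":0,"wy":0,"wz":0,"claw":0.03},{"tx":0,"ty":0.003,"tz":0,"wx":0,"wy":0,"wz":0,"claw":0.03},{"tx":0,"ty":0.003,"tz":0,"wx":0,"wy":0,"wz":0,"claw":0.03}]'

```text
time_s: 23.75
tool_pos: [0.6296, 0.0788, 0.0364]
tool_rot: [-1.571, -0.0, -1.69]
contact_force: [-0.2, -0.1, 0.2]
finger_gap: 0.0344
```

>>> apply_moves --increments '[{"tx":0,"ty":0.0007,"tz":0,"wx":0,"wy":0,"wz":0,"claw":0.03},{"tx":0,"ty":0.0007,"tz":0,"wx":0,"wy":0,"wz":0,"claw":0.03}]'

```text
time_s: 24.0
tool_pos: [0.6296, 0.0789, 0.0364]
tool_rot: [-1.571, -0.0, -1.69]
contact_force: [-4.1, -0.6, 4.9]
finger_gap: 0.0347
```

>>> apply_moves --increments '[{"tx":0,"ty":0,"tz":0,"wx":0,"wy":0,"wz":0,"claw":0.04},{"tx":0,"ty":0,"tz":0,"wx":0,"wy":0,"wz":0,"claw":0.046},{"tx":0,"ty":0,"tz":0,"wx":0,"wy":0,"wz":0,"claw":0.054},{"tx":0,"ty":0,"tz":0,"wx":0,"wy":0,"wz":0,"claw":0.054}]'

```text
time_s: 24.5
tool_pos: [0.6296, 0.0789, 0.0355]
tool_rot: [-1.571, 0.0, -1.69]
contact_force: [0.9, 0.5, -0.3]
finger_gap: 0.054
```

```bash
python3 -c "
from h import *
w=shot('wrist'); save(w,'w17.png')
delta(.6294,.0790,.2,-96.7)
"
```

```text
t=24.55 pos [0.6296 0.0789 0.0356] rot [-90.    0.  -96.8] gap 0.0541 F [ 0.4 -0.5  0.4]
DELTA txyz [-1.000e-04 -1.644e-01 -2.000e-04] w [-0.  -0.1 -0. ]
```

View pics/w17.png

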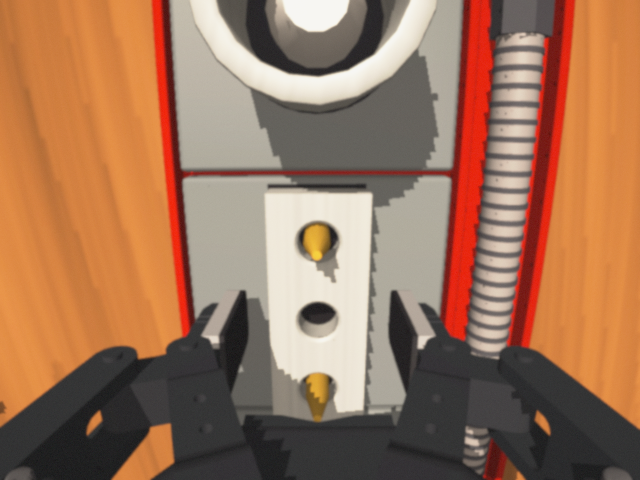

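>>> apply_moves --increments '[{"tx":0,"ty":-0.03,"tz":0,"wx":0,"wy":0,"wz":0,"claw":0.054},{"tx":0,"ty":-0.08,"tz":0,"wx":0,"wy":0,"wz":0,"claw":0.06},{"tx":-0.03,"ty":-0.12,"tz":-0.04,"wx":0,"wy":0,"wz":0,"claw":0.065},{"tx":-0.06,"ty":-0.14,"tz":-0.08,"wx":0,"wy":0,"wz":0,"claw":0.065},{"tx":-0.09,"ty":-0.14,"tz":-0.13,"wx":0,"wy":0,"wz":0,"claw":0.065}]'

```text
time_s: 25.18
tool_pos: [0.5118, 0.1854, 0.1779]
tool_rot: [-1.566, 0.002, -1.69]
contact_force: [-0.8, 1.1, -0.5]
finger_gap: 0.0649
```

```bash
python3 -c "
from h import *
delta(.445,.207,.175,-96.8)
"
```

```text
t=25.18 pos [0.5118 0.1854 0.1779] rot [-89.74   0.13 -96.85] gap 0.0649 F [-0.8  1.1 -0.5]
DELTA txyz [-0.0135  0.0026 -0.0689] w [-0.26 -0.05 -0.13]
```

>>> apply_moves --increments '[{"tx":-0.007,"ty":0.001,"tz":-0.04,"wx":0,"wy":0,"wz":0,"claw":0.065},{"tx":-0.013,"ty":0.003,"tz":-0.069,"wx":0,"wy":0,"wz":0,"claw":0.065},{"tx":-0.013,"ty":0.003,"tz":-0.069,"wx":0,"wy":0,"wz":0,"claw":0.065},{"tx":-0.013,"ty":0.003,"tz":-0.069,"wx":0,"wy":0,"wz":0,"claw":0.065}]'

```text
time_s: 25.68
tool_pos: [0.4451, 0.2044, 0.1729]
tool_rot: [-1.57, 0.0, -1.69]
contact_force: [-0.8, -0.1, 0.5]
finger_gap: 0.0649
```

```bash
python3 -c "
from h import *
w=shot('wrist'); save(w,'w18.png'); save(w,'w18c.png',(260,180,370,290),5)
import pickle; pickle.dump(w,open('w18.pkl','wb'))
delta(.445,.207,.03,-96.8)
"
```

```text
t=25.73 pos [0.4454 0.2043 0.1728] rot [-8.994e+01  2.000e-02 -9.688e+01] gap 0.0649 F [-0.1  0.5  0.2]
DELTA txyz [-0.0025  0.1428 -0.0009] w [-0.06 -0.08 -0.02]
```

View pics/w18.png

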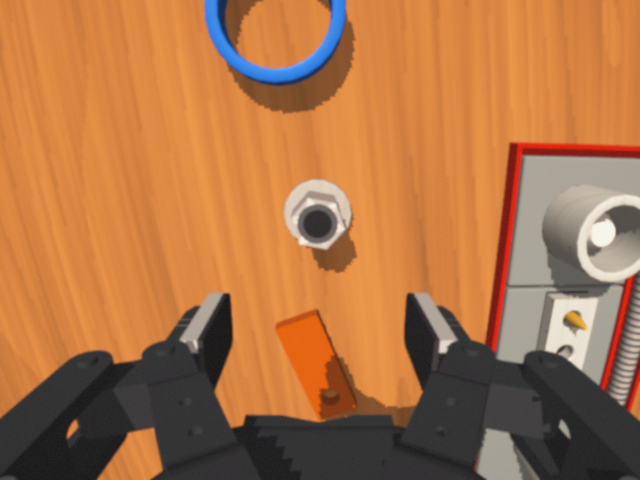

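View pics/w18c.png

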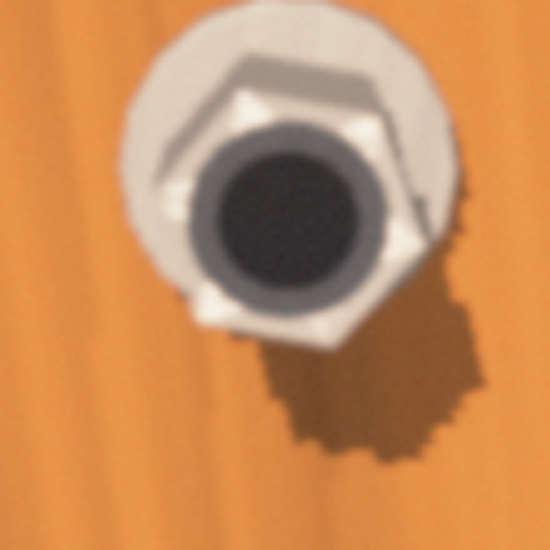

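```bash
python3 -c "
from h import *
import pickle; w=pickle.load(open('w18.pkl','rb'))
q=np.array([(238,90),(378,115),(426,243),(335,350),(198,325),(155,195)])/5.+[260,180]
G=ground(w,q,.04)[:,:2]; c=G.mean(0); print(c)
v=G-c; a=np.degrees(np.arctan2(v[:,1],v[:,0])); print(np.round(a,1),np.hypot(*v.T))
print('corner mod60',np.round(a%60,1))
b=np.array([(290,220)])/5+[260,180]; print(ground(w,b,.04))
f=np.array([(122,165),(460,165)])/5+[260,180]; print(ground(w,f,.008))
"
```

```text
[0.44563675 0.20951347]
[ 103.6   43.7  -16.2  -77.5 -137.   161.8] [0.01856845 0.0182855  0.01838635 0.01881979 0.01866998 0.01780417]
corner mod60 [43.6 43.7 43.8 42.5 43.  41.8]
[[0.44586847 0.20961168 0.04      ]]
[[0.42145606 0.2130797  0.008     ]
 [0.47070754 0.20715531 0.008     ]]
```

```bash
python3 -c "
from h import *
delta(.4457,.2095,.03,-76.9)
"
```

```text
t=25.73 pos [0.4454 0.2043 0.1728] rot [-8.994e+01  2.000e-02 -9.688e+01] gap 0.0649 F [-0.1  0.5  0.2]
DELTA txyz [-0.0051  0.1428 -0.0005] w [-6.000e-02 -1.998e+01 -1.000e-02]
```

>>> apply_moves --increments '[{"tx":-0.005,"ty":0.03,"tz":-0.0005,"wx":0,"wy":-10,"wz":0,"claw":0.065},{"tx":-0.005,"ty":0.08,"tz":-0.0005,"wx":0,"wy":-20,"wz":0,"claw":0.065},{"tx":-0.005,"ty":0.1,"tz":-0.0005,"wx":0,"wy":-20,"wz":0,"claw":0.06},{"tx":-0.005,"ty":0.1,"tz":-0.0005,"wx":0,"wy":-20,"wz":0,"claw":0.055}]'

```text
time_s: 26.22
tool_pos: [0.4439, 0.2089, 0.071]
tool_rot: [-1.574, 0.0, -1.342]
contact_force: [-0.8, 0.5, 0.0]
finger_gap: 0.0549
```

```bash
python3 -c "
from h import *
w=shot('wrist'); save(w,'w19.png')
delta(.4457,.2095,.03,-76.9)
import pickle; pickle.dump(w,open('w19.pkl','wb'))
"
```

```text
t=26.27 pos [0.4447 0.2096 0.0722] rot [-9.007e+01  3.000e-02 -7.688e+01] gap 0.055 F [ 1.2 -0.3 -0.4]
DELTA txyz [0.0003 0.0422 0.001 ] w [ 0.07  0.02 -0.03]
```

View pics/w19.png

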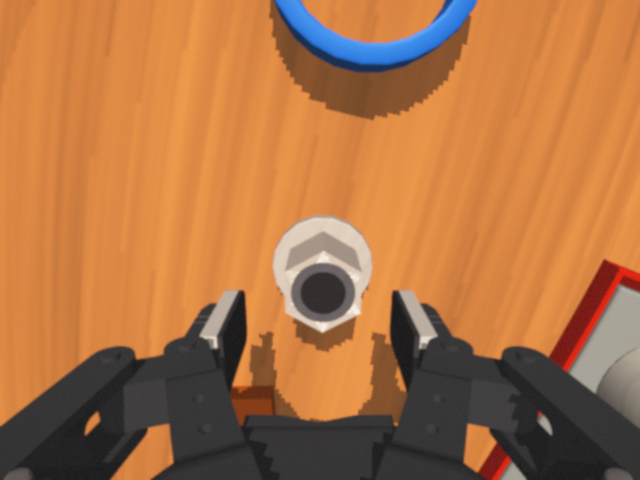

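```bash
python3 -c "
from h import *
import pickle; w=pickle.load(open('w19.pkl','rb')); R=rpy(w['st']['tool_rot']);p=np.array(w['st']['tool_pos'])
for q in [(232,386),(275,388)]:
  g=ground(w,q,.012)[0]; print(g,np.round(R.T@(g-p),4))
"
```

```text
[0.41351713 0.13409176 0.012     ] [ 0.066   0.0591 -0.0464]
[0.43621342 0.13843419 0.012     ] [ 0.0669  0.059  -0.0233]
```

>>> apply_moves --increments '[{"tx":0,"ty":0.02,"tz":0.001,"wx":0,"wy":0,"wz":0,"claw":0.055},{"tx":0,"ty":0.035,"tz":0.001,"wx":0,"wy":0,"wz":0,"claw":0.055},{"tx":0,"ty":0.042,"tz":0.001,"wx":0,"wy":0,"wz":0,"claw":0.05},{"tx":0,"ty":0.042,"tz":0.001,"wx":0,"wy":0,"wz":0,"claw":0.045}]'

```text
time_s: 26.78
tool_pos: [0.4452, 0.2099, 0.0306]
tool_rot: [-1.571, -0.0, -1.34]
contact_force: [0.6, 0.1, -0.7]
finger_gap: 0.0449
```

>>> apply_moves --increments '[{"tx":0,"ty":0,"tz":0,"wx":0,"wy":0,"wz":0,"claw":0.035},{"tx":0,"ty":0,"tz":0,"wx":0,"wy":0,"wz":0,"claw":0.027},{"tx":0,"ty":0,"tz":0,"wx":0,"wy":0,"wz":0,"claw":0.026},{"tx":0,"ty":0,"tz":0,"wx":0,"wy":0,"wz":0,"claw":0.026}]' --newtons 45

```text
time_s: 27.28
tool_pos: [0.4457, 0.2103, 0.0313]
tool_rot: [-1.57, 0.0, -1.34]
contact_force: [-0.3, -1.0, 5.7]
finger_gap: 0.0313
```

```bash
python3 -c "
from h import *
w=shot('wrist'); save(w,'w20.png')
delta(.4457,.2095,.16,-76.9)
"
```

```text
t=27.32 pos [0.4457 0.2103 0.0313] rot [-89.93   0.   -76.8 ] gap 0.0315 F [-0.2 -0.3  6.2]
DELTA txyz [ 0.0008 -0.1287 -0.    ] w [-0.07  0.1  -0.  ]
```

View pics/w20.png

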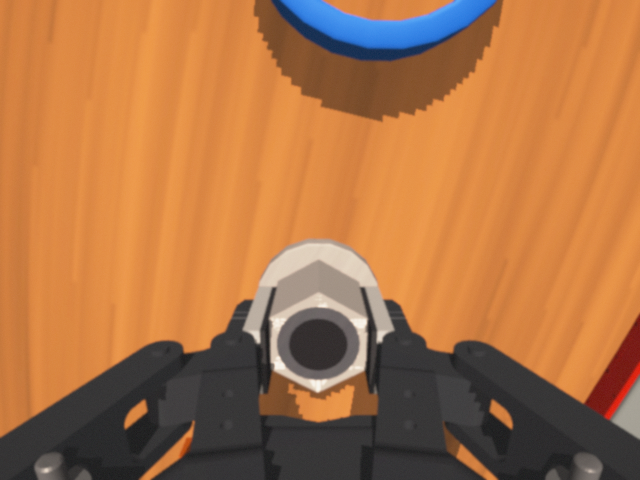

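>>> apply_moves --increments '[{"tx":0,"ty":-0.02,"tz":0,"wx":0,"wy":0,"wz":0,"claw":0.026},{"tx":0,"ty":-0.06,"tz":0,"wx":0,"wy":0,"wz":0,"claw":0.026},{"tx":0.02,"ty":-0.1,"tz":0,"wx":0,"wy":0,"wz":0,"claw":0.026},{"tx":0.06,"ty":-0.13,"tz":0.01,"wx":0,"wy":5,"wz":0,"claw":0.026},{"tx":0.11,"ty":-0.13,"tz":0.03,"wx":0,"wy":10,"wz":0,"claw":0.026}]'

```text
time_s: 27.95
tool_pos: [0.5009, 0.11, 0.1631]
tool_rot: [-1.566, 0.0, -1.515]
contact_force: [0.3, -0.3, -1.9]
finger_gap: 0.0312
```

```bash
python3 -c "
from h import *
delta(.6015,-.16,.15,-96.8)
"
```

```text
t=27.95 pos [0.5009 0.11   0.1631] rot [-8.974e+01  1.000e-02 -8.680e+01] gap 0.0312 F [ 0.3 -0.3 -1.9]
DELTA txyz [0.2752 0.0135 0.0853] w [-0.26 10.   -0.04]
```

>>> apply_moves --increments '[{"tx":0.055,"ty":0,"tz":0.017,"wx":0,"wy":5,"wz":0,"claw":0.026},{"tx":0.11,"ty":0,"tz":0.034,"wx":0,"wy":10,"wz":0,"claw":0.026},{"tx":0.165,"ty":0,"tz":0.051,"wx":0,"wy":10,"wz":0,"claw":0.026},{"tx":0.22,"ty":0.005,"tz":0.068,"wx":0,"wy":10,"wz":0,"claw":0.026},{"tx":0.275,"ty":0.01,"tz":0.085,"wx":0,"wy":10,"wz":0,"claw":0.026}]'

```text
time_s: 28.58
tool_pos: [0.5997, -0.1621, 0.1502]
tool_rot: [-1.571, -0.0, -1.69]
contact_force: [0.1, 0.1, -2.0]
finger_gap: 0.0312
```

>>> apply_moves --increments '[{"tx":0,"ty":0,"tz":0,"wx":0,"wy":0,"wz":0,"claw":0.026},{"tx":0,"ty":0,"tz":0,"wx":0,"wy":0,"wz":0,"claw":0.026}]'

```text
time_s: 28.82
tool_pos: [0.599, -0.1598, 0.1499]
tool_rot: [-1.572, 0.001, -1.69]
contact_force: [-0.7, 0.8, -2.8]
finger_gap: 0.0311
```

```bash
python3 -c "
from h import *
w=shot('wrist'); save(w,'w21.png'); import pickle; pickle.dump(w,open('w21.pkl','wb'))
delta(.6055,-.1232,.08,-96.8)
c=np.array([.6055,-.1232,.014]); y=np.array([np.sin(np.radians(6.7)),np.cos(np.radians(6.7)),0]);x=np.array([y[1],-y[0],0])
print(proj(w,[c+.036*(a*x+b*y)+[0,0,h] for h in (0,.008) for a,b in ((-1,1),(1,1),(1,-1),(-1,-1))]))
"
```

```text
t=28.88 pos [ 0.5992 -0.1587  0.1502] rot [-9.006e+01  7.000e-02 -9.673e+01] gap 0.0317 F [-0.   0.6 -2.8]
DELTA txyz [-0.0359  0.0702  0.0022] w [ 0.06  0.07 -0.07]
[[263.85938065 117.55063145]
 [379.17168216 117.25547423]
 [375.52327237 228.96218745]
 [267.67836693 229.19457945]
 [262.09656201 117.26107539]
 [381.09288155 116.95766937]
 [377.19786196 232.01614819]
 [266.15557134 232.25403267]]
```

View pics/w21.png

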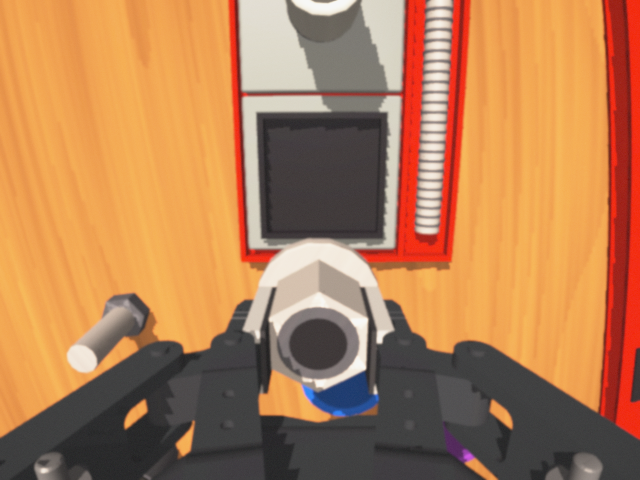

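>>> apply_moves --increments '[{"tx":-0.018,"ty":0,"tz":0.001,"wx":0,"wy":0,"wz":0,"claw":0.026},{"tx":-0.036,"ty":0.02,"tz":0.002,"wx":0,"wy":0,"wz":0,"claw":0.026},{"tx":-0.036,"ty":0.055,"tz":0.002,"wx":0,"wy":0,"wz":0,"claw":0.026},{"tx":-0.036,"ty":0.08,"tz":0.002,"wx":0,"wy":0,"wz":0,"claw":0.026},{"tx":-0.036,"ty":0.08,"tz":0.002,"wx":0,"wy":0,"wz":0,"claw":0.026}]'

```text
time_s: 29.5
tool_pos: [0.6044, -0.1216, 0.069]
tool_rot: [-1.575, 0.001, -1.686]
contact_force: [-0.4, 0.9, -1.3]
finger_gap: 0.0314
```

```bash
python3 -c "
from h import *
w=shot('wrist'); save(w,'w22.png')
delta(.6055,-.1232,.0453,-96.8)
"
```

```text
t=29.55 pos [ 0.6057 -0.122   0.0706] rot [-9.007e+01  6.000e-02 -9.664e+01] gap 0.031 F [-0.4 -0.2 -1.9]
DELTA txyz [ 0.0012  0.0253 -0.    ] w [ 0.07  0.16 -0.06]
```

View pics/w22.png

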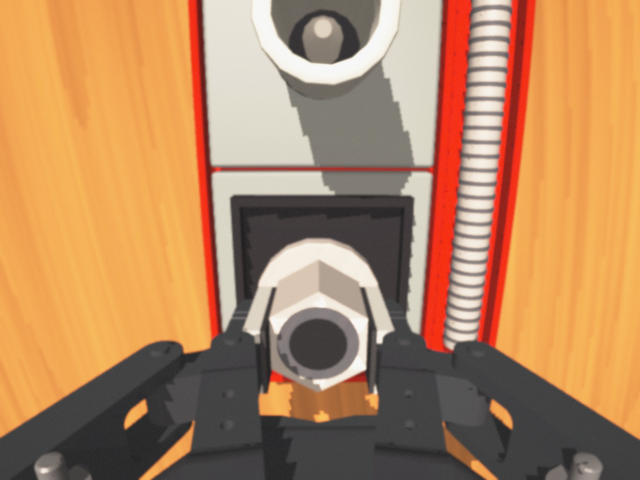

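Nut is centred over the frame (frame columns 232–412, nut at 319). I lower it.

>>> apply_moves --increments '[{"tx":0.001,"ty":0.007,"tz":0,"wx":0,"wy":0,"wz":0,"claw":0.026},{"tx":0.001,"ty":0.013,"tz":0,"wx":0,"wy":0,"wz":0,"claw":0.026},{"tx":0.001,"ty":0.018,"tz":0,"wx":0,"wy":0,"wz":0,"claw":0.026},{"tx":0.001,"ty":0.021,"tz":0,"wx":0,"wy":0,"wz":0,"claw":0.026},{"tx":0.001,"ty":0.022,"tz":0,"wx":0,"wy":0,"wz":0,"claw":0.026}]'

```text
time_s: 30.18
tool_pos: [0.6058, -0.1257, 0.0484]
tool_rot: [-1.571, 0.0, -1.69]
contact_force: [0.1, -0.0, -2.0]
finger_gap: 0.0313
```

>>> apply_moves --increments '[{"tx":0,"ty":0.001,"tz":0,"wx":0,"wy":0,"wz":0,"claw":0.026},{"tx":0,"ty":0.002,"tz":0,"wx":0,"wy":0,"wz":0,"claw":0.026},{"tx":0,"ty":0.002,"tz":0,"wx":0,"wy":0,"wz":0,"claw":0.026}]'

```text
time_s: 30.55
tool_pos: [0.6059, -0.1256, 0.0466]
tool_rot: [-1.571, -0.0, -1.69]
contact_force: [0.0, 0.5, -2.6]
finger_gap: 0.031
```

>>> apply_moves --increments '[{"tx":-0.001,"ty":0.001,"tz":0,"wx":0,"wy":0,"wz":0,"claw":0.026},{"tx":-0.002,"ty":0.0015,"tz":0,"wx":0,"wy":0,"wz":0,"claw":0.026},{"tx":-0.002,"ty":0.002,"tz":0,"wx":0,"wy":0,"wz":0,"claw":0.026},{"tx":-0.002,"ty":0.002,"tz":0,"wx":0,"wy":0,"wz":0,"claw":0.026}]'

```text
time_s: 31.05
tool_pos: [0.6062, -0.1242, 0.0454]
tool_rot: [-1.571, -0.001, -1.69]
contact_force: [-3.1, -0.7, 4.7]
finger_gap: 0.0311
```

Contact at the expected height (0.0453). I release.

>>> apply_moves --increments '[{"tx":0,"ty":0,"tz":0,"wx":0,"wy":0,"wz":0,"claw":0.036},{"tx":0,"ty":0,"tz":0,"wx":0,"wy":0,"wz":0,"claw":0.044},{"tx":0,"ty":0,"tz":0,"wx":0,"wy":0,"wz":0,"claw":0.052},{"tx":0,"ty":0,"tz":0,"wx":0,"wy":0,"wz":0,"claw":0.052}]'

```text
time_s: 31.55
tool_pos: [0.6062, -0.1235, 0.0446]
tool_rot: [-1.571, 0.0, -1.689]
contact_force: [-0.4, -0.1, -0.3]
finger_gap: 0.0518
```

>>> apply_moves --increments '[{"tx":0,"ty":-0.02,"tz":0,"wx":0,"wy":0,"wz":0,"claw":0.055},{"tx":0,"ty":-0.06,"tz":0,"wx":0,"wy":0,"wz":0,"claw":0.06},{"tx":0,"ty":-0.12,"tz":-0.01,"wx":0,"wy":0,"wz":0,"claw":0.065},{"tx":0,"ty":-0.17,"tz":-0.04,"wx":0,"wy":0,"wz":0,"claw":0.065},{"tx":0,"ty":-0.2,"tz":-0.08,"wx":0,"wy":0,"wz":0,"claw":0.065}]'

```text
time_s: 32.17
tool_pos: [0.5278, -0.1135, 0.2486]
tool_rot: [-1.566, -0.001, -1.689]
contact_force: [-0.6, 0.1, 0.8]
finger_gap: 0.0647
```

>>> apply_moves --increments '[{"tx":0.03,"ty":-0.03,"tz":-0.03,"wx":0,"wy":0,"wz":0,"claw":0.065},{"tx":0.06,"ty":-0.04,"tz":-0.06,"wx":0,"wy":0,"wz":0,"claw":0.065},{"tx":0.06,"ty":-0.04,"tz":-0.06,"wx":0,"wy":0,"wz":0,"claw":0.065},{"tx":0.06,"ty":-0.04,"tz":-0.06,"wx":0,"wy":0,"wz":0,"claw":0.065}]'

```text
time_s: 32.67
tool_pos: [0.4604, -0.1663, 0.2855]
tool_rot: [-1.569, -0.001, -1.69]
contact_force: [-0.1, -0.3, 0.0]
finger_gap: 0.0651
```

```bash
python3 -c "
from h import *
t=shot('top'); s=shot('scene'); w=shot('wrist')
print(w['st']['time_s'],w['st']['tool_pos'],w['st']['contact_force'])
save(t,'t23.png',(140,160,540,340),2); save(s,'s23.png',(110,190,550,340),1.8); save(w,'w23.png')
"
```

```text
32.775 [ 0.46077082 -0.1654258   0.28490602] [ 0.45474646  0.66857715 -0.04609602]
```

View pics/t23.png

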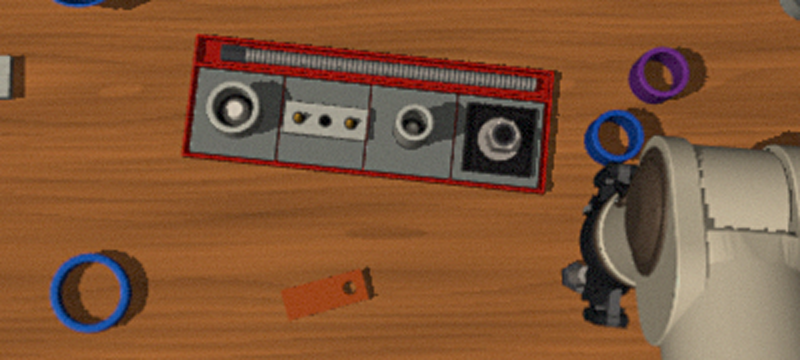

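View pics/s23.png

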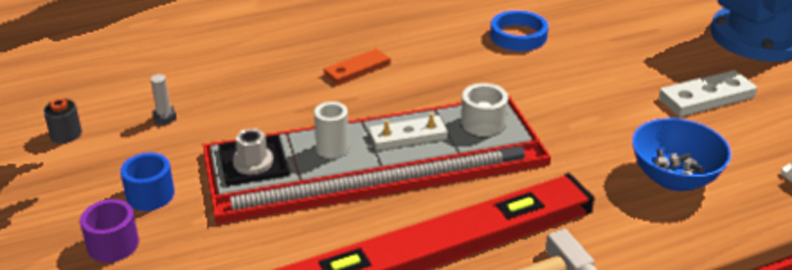

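View pics/w23.png

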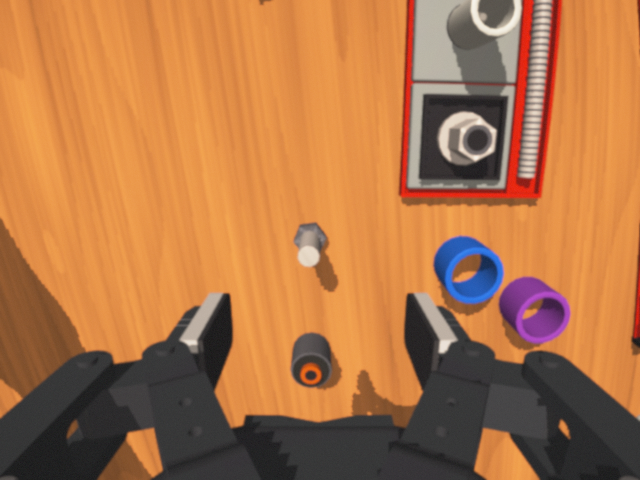

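```bash
python3 -c "
from h import *
print(arm.finish_job()); print(arm.observe()['time_s'])
"
```

```text
the job is handed in; nothing more can be done
None
the job is handed in; nothing more can be done
```

All four pieces are in their inserts in the red tray, placed in the order asked: big ring, sleeve, yoke (the smaller of the two plates), then hex nut. The job was handed in at about 33 s of the 128 s allowed.

**Setting down:** I lowered each piece in steps of about 1 mm or less until it touched, then released it. All four touched within about 0.2 mm of the height calculated for fully home. The highest upward force I read at set-down was about 7 N.

**Last pictures (top, scene and wrist):**
- The ring and the sleeve stand over their posts.
- The yoke lies flat, with a dowel in each outer hole.
- The nut stands flange down inside the black frame.
- The old bush and the flat bar lie where they were, and the gripper was clear of everything.

No check failed. Two small deviations came up:
- The ring looked about 4 mm off-centre in the grip in one picture, so I allowed 3 mm for it. The picture after release shows it over the post.
- While being lowered, the nut was about 2.4 mm off the frame's centre. I brought it back to about 1 mm before it touched.

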